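# Fit and lock a bridge hood, then reset with the screwdriver

### The arm

A 7-joint arm with a two-finger parallel gripper is mounted at the origin on the work surface. World frame = base frame: x ahead of the robot, y to its left, z up, the work surface at z = 0. Lengths are in m, angles in rad, forces in N, time in s.
With the tool pointing down it reaches from about 0.4 to 0.875 m from the base axis. Payload 19.3 kg.
Tool frame: the origin (TCP) lies on the front face of the gripper's body, between the roots of the fingers; the fingertips stand 73 mm ahead of it and the grasp point (between the pads) lies 54 mm ahead of it; z points along the fingers, y is the direction in which the jaws open and shut (so a half turn about z gives the same grasp; the last joint's range is limited). The gripper opens to 85 mm and grips with 20 to 120 N. Pads are 22 mm wide; open, the fingers measure 114 mm over their backs; the gripper's body (76 mm by 85 mm) begins 54 mm behind the grasp point. The pads swing forward as they close: fully open they stand 13 mm farther back than shut.
Start: joints at [1.151, 0.521, -0.036, 1.599, 0.021, 1.021, -0.113], TCP at [0.214, -0.587, 0.304] pointing down, gripper open.
Joint ranges: [-2.91, 2.91], [-0.3, 2.13], [-1.5, 1.42], [0.17, 2.43], [-1.26, 4.41], [0.16, 1.93], [-2.52, 2.52]. Speed limits (rad/s): [1.89, 1.89, 2.39, 2.39, 3.01, 3.01, 3.01].

### API

Orientations are given as [roll, pitch, yaw] about the fixed x, y, z axes, in that order (R = Rz(yaw) Ry(pitch) Rx(roll)).
In Python, from workcell import bot gives the robot as it stands.
- The arm moves only by the shell command python3 -m crank 'ROWS' [OPENING] [FORCE]. ROWS is a JSON object of lists of equal length, an entry for each row: "travel": the shift along the world's x, y, z in cm, a list of three; "rot": the turn, a rotation vector about the world's x, y, z in degrees, a list of three. A call has 1 to 8 rows; each row is the pose to reach, as a shift and turn from the pose commanded when the call began; what a row does not reach only later rows make up. A row lasts 1/10 s, in which the tool goes at most 50 mm and 8.59 degrees, less where a joint would pass 70% of its speed; a pose out of reach is approached as far as the arm can. A call with a gripper value outside its range is refused whole. OPENING is the opening, from -1 (shut) to 1 (fully open), so that 0 is half open, set as the call begins (- or left out, the last holds). The fingers move at their own pace and stop on an object; FORCE is the grip in N (left out, the last holds). Time passes only in rows, so rows that repeat a pose let the fingers close. It gives the time, the measured TCP pose, the force and the opening at its end, in the units of the state.
- bot.observe(): the state, without advancing time (a new reading comes with each control period).
- bot.grab_frame(name): name is "scene" or "top" or "wrist"; returns the picture (384x512x3 uint8, red, green, blue); there is no depth.
- bot.camera_model(name): a dict with "fx", "fy", "cx", "cy" (pixels), "R" (3x3) and "t" (3): a world point X has camera coordinates R X + t. Camera axes: x right, y down, z forward; pixel columns grow to the right and rows downward; lengths in m; the calibration is good to about 2 mm. A picture is of the moment at which its call begins: read the wrist's pose just before it. camera_model takes no time and is no camera call; for the wrist camera it gives the pose at the moment of the call.
- bot.job_done(): hands the job in, once; it reports no verdict.
Trained networks look in the newest picture that a camera, given by its name, has taken for a name from the list of things; names that differ only in an ending like _2 or _b are one class to them, and where a whole thing is asked for, a point or a joint stands for the part that bears it (a point fixed in the world has none). Each returns a list of dicts, best first, with "conf" (0 to 1); they miss things now and then, are a little off and sometimes report something else, mostly with a low value. They report only what shows in the picture. A call takes as long as a camera call.
- bot.silhouettes(camera, thing): "pixels" (384x512 bool, what is visible of it) and "box" ([centre column, centre row, width, height] in pixels, round what is visible of it).
The state is a dict: "clock": time; "qpos": joint angles; "qd": joint speeds; "joint_efforts": joint torques, N m; "position": TCP position; "tool_rot": TCP orientation; "force": force on the tool from outside, world axes, zero at the start; "moment": the same for the moment, N m; "grip_width": finger opening in m.
Only numpy, scipy, OpenCV 4.12 (cv2) and the standard library are available. Lean on these libraries where they do the work, as an engineer would, in place of code of your own. Each camera call takes 0.05 s, during which the arm holds its last target.

### The job

Fit the blue bridge hood into the empty connector port on the grey distribution box, fully home, and swing the port's locking lever fully shut onto it. Then take the orange screwdriver from the rack, press the recessed reset button fully down with its tip for a moment through the hole in the yellow module, and stand the screwdriver back in the same rack hole. Leave the other tools and the other things on the bench where they are.

Things in the scene. Friction and masses are not known exactly. Their poses are not given: they have to be found in the camera images.
- dist_box: Grey power distribution box lying on its back, fixed, 280 x 300 mm, 85 mm high; origin at the centre of its underside, panel on top. On the panel: aluminium connector port, yellow reset module, red round socket (52 mm high), clear breaker window (30 mm high, at x = 79 to 135 mm). Axes: x from the port towards the breaker window, y along the port's long side, z up.
- port_seat (a point): Centre of the port's mouth, top of its collar, 30 mm above the panel (115 mm above the bench); axes as the box. Collar 43 (x) by 94 mm (y); pocket 32 (x) by 79 mm (y), 24 mm deep, chamfered. The blue hood fits either way round; fully home, its shell sits on the collar and hood_rim coincides with this point.
- lever_pivot (a point): Mid-point of the locking lever's hinge axis, 18 mm above the panel, straight below port_seat; the axis runs along the box's y. Two steel side arms turn about it just outside the port's short ends; a claw on each stands up to 50 mm above the panel while the lever is open and closes over the hood's peg.
- lever_bar (a point): Middle of the lever's bail: bar 108 mm long along the box's y, 12 mm wide, 6 mm thick, black grip in the middle, 62 mm from the hinge axis. Open, it lies beside the port on the box's +x side, clear of the panel; its arms run past the port's short ends. Push it from outside (towards -x of the box) and up with shut fingertips.
- lock_lever (a joint): Lever angle, rad: 0 = bail level with the hinge on the box's +x side (starts open, 0.2 to 0.45), growing as the bail rises to the hood; 1.05 = stop, shut: claws over the hood's pegs, bail beside the hood. Friction of 0.06 N m holds it where it is left. It cannot shut on a hood that is not fully home.
- hood_center (a point): Blue bridge hood, loose, about 0.28 kg, standing upright on the bench on its nose: its centre, half-way up, 42.5 mm above its foot. x = short side, y = long side, z up. Blue shell 43 (x) by 94 mm (y), from 20 to 75 mm above the foot, black blanking plug 24 mm across on top up to 85 mm. Grip it across x high on the shell.
- hood_rim (a point): Centre of the underside of the blue shell of the hood, 20 mm above the hood's foot; 22.5 mm below hood_center.
- reset_hole (a point): Mouth of the round hole in the middle of the yellow reset module (52 x 52 mm, 20 mm high on the panel, so this point is 105 mm above the bench). The hole is 10 mm across; a red button lies in it 6 mm below the mouth.
- reset_button (a joint): Travel of the recessed reset button, m: 0 = up, 0.004 = fully down; sprung, about 1 N to start and 4.4 N to bottom; it comes back up when let go.
- rack: Grey block tool rack, fixed, 160 x 50 mm, 64 mm high, origin at the centre of its underside, long side along its x; three round holes 14 mm across and 63 mm deep, at x = -52, 0 and +52 mm, each holding one driver.
- driver_grip (a point): Orange-handled screwdriver, 145 mm long, about 0.08 kg, standing tip down in a rack hole with its handle on the rack's top: this is the middle of the round handle (28 mm across, 85 mm long), 102 mm above the tip, 106 mm above the bench at the start. Shank 6 mm across, 60 mm long. z runs from tip to handle.
- driver_tip (a point): Tip of the orange screwdriver's shank, on its axis, 102 mm below driver_grip.
- small_hood: small black connector hood, 57 x 43 x 71 mm: a bystander of the wrong size; origin at the centre of its underside.
- power_plug: red and white round power plug lying on its side, 135 mm long: bystander; origin at the centre of its underside.
- breaker: white two-pole circuit breaker, 85 x 36 x 66 mm: bystander; origin at the centre of its underside.
- tape_roll: roll of yellow tape lying flat, 90 mm across, 19 mm high: bystander; origin at the centre of its underside.
- dust_cap: flat grey dust cap, 94 x 43 x 20 mm: bystander; origin at the centre of its underside.
- meter: yellow hand multimeter lying flat, 160 x 76 x 38 mm: bystander; origin at the centre of its underside.
- driver_blue: blue-handled driver in the rack, same shape as the orange one: bystander; origin at its tip.
- driver_green: green-handled driver in the rack, same shape as the orange one: bystander; origin at its tip.
- hood: The blue bridge hood's body, origin at the centre of its foot, 42.5 mm below hood_center. Black contact nose 20 mm high, 29 (x) by 76 mm (y), lowest 5 mm stepped in to 25 by 72 mm. A steel peg 8 mm thick sticks out 8.5 mm from each short end, 32 mm above the foot.
- driver: The orange screwdriver's body, origin at its tip.

How it is judged:
By the outcome, as a careful person would: the job done as asked, in the order asked, and still so for the second after the job is handed in, with the robot touching nothing.
It also fails if it takes over 72 s, if anything falls off the work surface, if the arm or the gripper's body presses on something with over 40 N, if the wrist force passes 120 N, or if a joint passes its speed limit or range.

## Working session

There is one attempt and no reset: what is moved stays moved. The work goes in short steps, Python scripts to look and compute and a shell command to move; the robot and the scene stay as the last step left them, time stands still between calls to the robot, and variables do not carry over. Pictures are saved under pics/ and viewed, and the job is handed in when it is done.

```bash
ls; mkdir -p pics; python3 - <<'E'
from workcell import bot
import cv2
print(bot.observe())
for n in ("scene","top","wrist"):
    f=bot.grab_frame(n); cv2.imwrite(f"pics/{n}0.png",f[:,:,::-1])
    m=bot.camera_model(n); print(n,m)
E
```

```text
pics
{'clock': 0.0, 'qpos': array([ 1.15079643,  0.52204786, -0.03636317,  1.59997314,  0.02123107,
        1.02105624, -0.11279527]), 'qd': array([ 7.98181398e-05, -9.62405765e-05, -2.87564011e-04, -2.07103567e-03,
        1.34296141e-03, -1.69464683e-03,  1.82135238e-04]), 'joint_efforts': array([-8.81928245e-04, -9.27120137e+01,  1.97953865e+00, -3.69940102e+01,
        1.77889882e-02,  8.12871032e-03,  4.17853741e-06]), 'position': array([ 0.21409968, -0.58693943,  0.30331667]), 'tool_rot': array([-3.14049735e+00,  8.44233464e-05,  3.49841333e-01]), 'force': array([ 0.0896551 , -0.5511983 ,  0.45673093]), 'moment': array([ 0.02646439, -0.01754459, -0.01453881]), 'grip_width': 0.08513556835495764}
scene {'fx': 447.3347804221208, 'fy': 447.3347804221208, 'cx': 251.43078234430203, 'cy': 196.44505548731084, 'R': array([[-8.62732574e-01,  5.05660290e-01,  4.20886461e-04],
       [ 2.99498185e-01,  5.11659278e-01, -8.05298467e-01],
       [-4.07422807e-01, -6.94631164e-01, -5.92869465e-01]]), 't': array([ 0.52535842, -0.08199222,  1.56033098])}
top {'fx': 485.9343134616127, 'fy': 485.9343134616127, 'cx': 254.11085201104498, 'cy': 186.062143345192, 'R': array([[-4.05466715e-04, -9.99931822e-01,  1.16699103e-02],
       [-9.95102407e-01, -7.50100384e-04, -9.88465306e-02],
       [ 9.88485451e-02, -1.16528348e-02, -9.95034259e-01]]), 't': array([-0.04453661,  0.56773919,  1.59261814])}
wrist {'fx': 271.552590174411, 'fy': 271.552590174411, 'cx': 259.5575805393029, 'cy': 190.45668498962036, 'R': array([[ 3.42282763e-01, -9.39596852e-01, -5.15269892e-04],
       [-9.01257887e-01, -3.28471337e-01,  2.82561147e-01],
       [-2.65662816e-01, -9.62514191e-02, -9.59249150e-01]]), 't': array([-0.62526168, -0.03551268,  0.37830021])}
```

View pics/scene0.png

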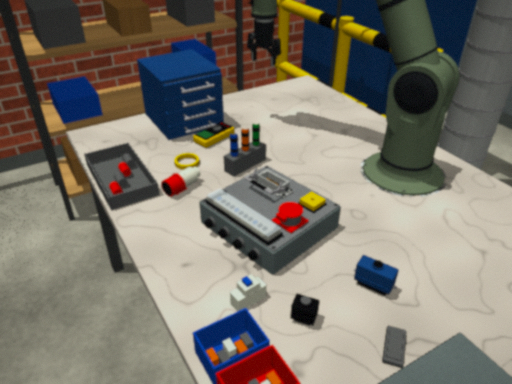

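View pics/top0.png

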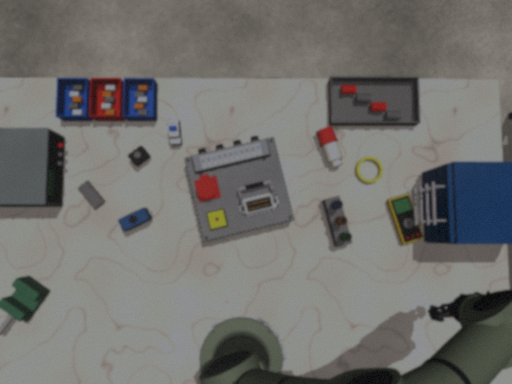

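View pics/wrist0.png

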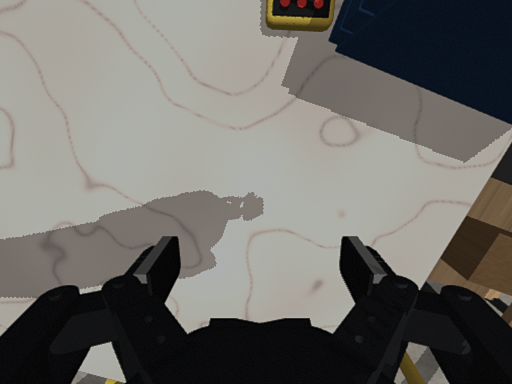

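```bash
cat > h.py <<'E'
from workcell import bot
import numpy as np, cv2
def ray(m,u,v):
    d=m['R'].T@np.array([(u-m['cx'])/m['fx'],(v-m['cy'])/m['fy'],1.0]); c=-m['R'].T@m['t']; return c,d
def onz(m,u,v,z):
    c,d=ray(m,u,v); return c+d*(z-c[2])/d[2]
def proj(m,X):
    X=np.atleast_2d(X); p=X@m['R'].T+m['t']; return np.c_[m['fx']*p[:,0]/p[:,2]+m['cx'], m['fy']*p[:,1]/p[:,2]+m['cy']]
def save(f,n): cv2.imwrite(f'pics/{n}.png',f[:,:,::-1])
E
python3 - <<'E'
from h import *
for c in ("top","scene"):
  m=bot.camera_model(c)
  for t,z in (("dist_box",.05),("hood",.05),("driver",.11),("rack",.064),("lever_bar",.12)):
    for s in bot.silhouettes(c,t)[:2]:
        ys,xs=np.nonzero(s['pixels']); r=cv2.minAreaRect(np.c_[xs,ys].astype(np.float32))
        print(c,t,round(s['conf'],2),np.round(s['box'],1),len(xs),np.round(r[0]+r[1]+(r[2],),1),onz(m,xs.mean(),ys.mean(),z).round(3))
E
```

```text
top dist_box 0.95 [238.2 188.6 109.8 102.7] 8098 [238.2 186.6  91.5  93.2  76.6] [0.558 0.007 0.05 ]
top hood 0.9 [134.8 220.3  29.1  20.6] 417 [135.2 219.9  14.7  31.8  64.8] [0.455 0.346 0.05 ]
top driver 0.48 [344.2 221.6  11.1  11.6] 79 [341.5 221.    9.2   9.2  45. ] [ 0.449 -0.319  0.11 ]
top rack 0.73 [337.1 222.1  23.2  51.4] 582 [336.9 221.4  48.3  18.4  76.4] [ 0.448 -0.306  0.064]
top rack 0.19 [255.7 190.1  36.   18.8] 149 [255.3 189.2  12.9  34.1  81.1] [ 0.565 -0.043  0.064]
top lever_bar 0.45 [254.8 185.1  31.5   8.9] 114 [254.3 185.3   4.1  32.   76. ] [ 0.56  -0.041  0.12 ]
scene dist_box 0.71 [270.4 219.  140.1 106.8] 9199 [269.  213.4 125.9  96.   36.3] [0.564 0.025 0.05 ]
scene hood 0.73 [245.7 140.1   5.7  21.1] 174 [245.  139.5  21.    8.   90. ] [ 0.399 -0.406  0.05 ]
scene hood 0.65 [376.1 273.8  45.4  33. ] 1148 [375.6 275.2  41.7  30.4  18.4] [0.46  0.349 0.05 ]
scene driver 0.59 [244.7 142.2  12.   17.8] 174 [245. 140.  22.   8.  90.] [ 0.453 -0.312  0.11 ]
scene rack 0.63 [245.  158.3  41.6  34.6] 927 [245.2 157.9  24.6  49.5  64.4] [ 0.48  -0.267  0.064]
scene rack 0.55 [270.3 219.  140.2 104.8] 9140 [268.9 213.8 126.1  95.7  35.2] [0.574 0.039 0.064]
scene lever_bar 0.59 [263.7 184.1  39.8  15.6] 150 [263.4 183.2  39.4   9.8  26.6] [ 0.551 -0.05   0.12 ]
```

```bash
python3 - <<'E'
from h import *
from scipy.spatial.transform import Rotation as Ro
o=bot.observe(); m=bot.camera_model('wrist')
RT=Ro.from_euler('xyz',o['tool_rot']).as_matrix()
c=-m['R'].T@m['t']; print('cam in tool',RT.T@(c-o['position']),'fwd in tool',RT.T@m['R'][2], 'gaze', onz(m,m['cx'],m['cy'],.1)-o['position'])
print(RT)
E
python3 -m crank '{"travel":[[3,3,0],[6,7,1],[9,11,2],[12,15,3],[15,19,4],[18,23,5],[20,26,5],[21,29,5]],"rot":[[0,0,0],[0,0,0],[0,0,0],[0,0,0],[0,0,0],[0,0,0],[0,0,0],[0,0,0]]}' 1
```

```text
cam in tool [ 0.07259822  0.00059571 -0.0691309 ] fwd in tool [-2.82471966e-01  1.93061246e-04  9.59275535e-01] gaze [-0.00711106 -0.00328358 -0.20389731]
[[ 9.39465209e-01  3.42644305e-01 -3.58597130e-05]
 [ 3.42644305e-01 -9.39465210e-01 -5.06348668e-07]
 [-3.38624503e-05 -1.18114295e-05 -9.99999999e-01]]
clock: 1.45
position: [0.426, -0.2949, 0.3544]
tool_rot: [3.141, -0.001, 0.352]
force: [-0.5, 0.3, 0.1]
grip_width: 0.0857
```

```bash
python3 - <<'E'
from h import *
m=bot.camera_model('wrist'); f=bot.grab_frame('wrist'); save(f,'w_rack'); np.save('w_rack_m.npy',m,allow_pickle=True)
for t,z in (("driver",.148),("rack",.064)):
    for s in bot.silhouettes('wrist',t)[:3]:
        ys,xs=np.nonzero(s['pixels'])
        print(t,round(s['conf'],2),np.round(s['box'],1),len(xs),onz(m,xs.mean(),ys.mean(),z).round(3))
E
python3 -m crank '{"travel":[[1,5,0],[2,10,0],[3,15,0],[5,20,0],[6,24,0],[7,26,0],[7.5,28,0],[8,30,0]],"rot":[[0,0,0],[0,0,0],[0,0,0],[0,0,0],[0,0,0],[0,0,0],[0,0,0],[0,0,0]]}' 1
```

```text
driver 0.73 [285.1 159.2  27.1  35.4] 721 [ 0.456 -0.312  0.148]
rack 0.81 [284.4 148.2  47.9 120.5] 2530 [ 0.464 -0.307  0.064]
rack 0.42 [ 96.5  56.6 189.6 113.3] 19923 [ 0.492 -0.066  0.064]
clock: 2.4
position: [0.5046, 0.0025, 0.3538]
tool_rot: [3.141, 0.0, 0.348]
force: [0.7, -0.3, -0.4]
grip_width: 0.0854
```

View pics/w_rack.png

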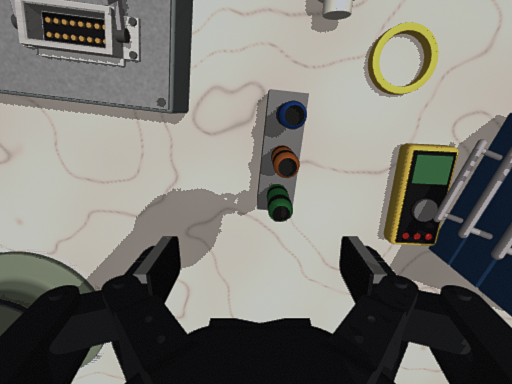

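```bash
python3 - <<'E'
from h import *
m=bot.camera_model('wrist'); f=bot.grab_frame('wrist'); save(f,'w_box'); np.save('w_box_m.npy',m,allow_pickle=True)
save(cv2.resize(f,(800,600),interpolation=cv2.INTER_CUBIC),'w_box_big')
for t,z in (("dist_box",.085),("lever_bar",.13)):
    for s in bot.silhouettes('wrist',t)[:3]:
        ys,xs=np.nonzero(s['pixels'])
        print(t,round(s['conf'],2),np.round(s['box'],1),len(xs),onz(m,xs.mean(),ys.mean(),z).round(3))
E
```

```text
dist_box 0.96 [282.7 122.5 274.  239.7] 56161 [0.576 0.012 0.085]
lever_bar 0.62 [283.9 121.2 270.9 242.5] 56538 [0.576 0.014 0.13 ]
lever_bar 0.61 [314.9 161.9  97.5  59.6] 1726 [ 0.555 -0.045  0.13 ]
lever_bar 0.28 [ 31.4 110.5  56.9  44.8] 1997 [0.493 0.254 0.13 ]
```

View pics/w_box_big.png

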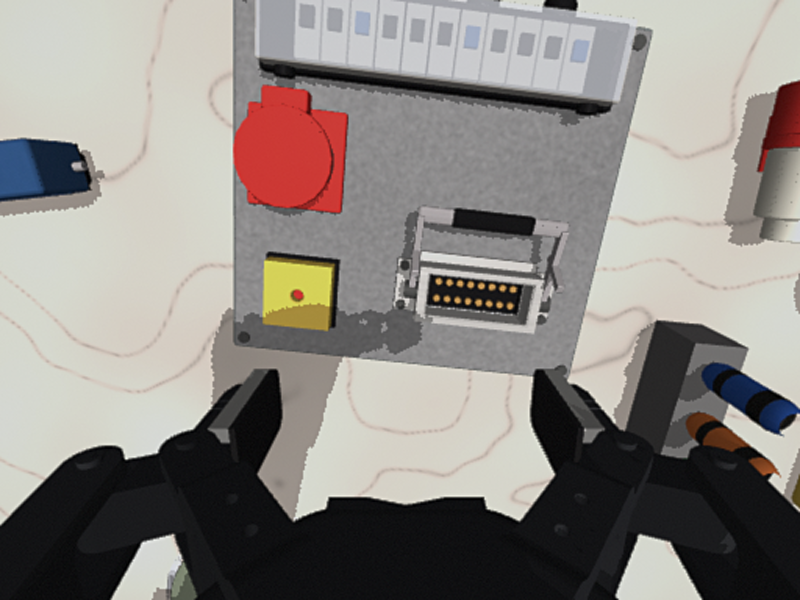

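```bash
python3 - <<'E'
from h import *
f=cv2.imread('pics/w_box.png')
def crop(x0,y0,x1,y1,k,n): cv2.imwrite(f'pics/{n}.png',cv2.resize(f[y0:y1,x0:x1],None,fx=k,fy=k,interpolation=cv2.INTER_CUBIC))
crop(245,125,375,220,6,'port1')
E
```

```text
(no output)
```

View pics/port1.png

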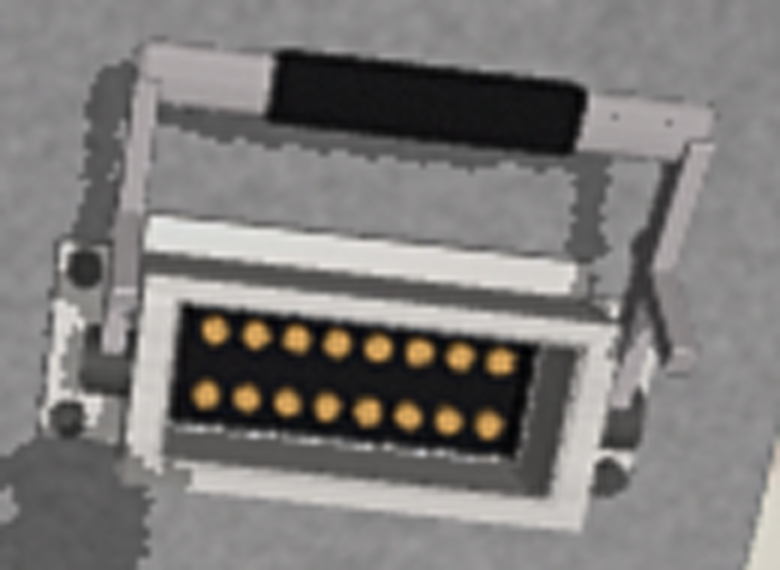

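```bash
python3 - <<'E'
from h import *
m=np.load('w_box_m.npy',allow_pickle=True).item()
print(bot.observe()['qpos'].round(3))
P=np.array([(143,278),(620,322),(582,530),(125,483)])/6+[245,125]
W=np.array([onz(m,u,v,.115) for u,v in P]); print(W.round(4))
I=np.array([(180,303),(590,350),(550,497),(160,455)])/6+[245,125]
W2=np.array([onz(m,u,v,.115) for u,v in I]); print(W2.round(4), W.mean(0),W2.mean(0))
for w in (W,W2):
  yb=(w[0]+w[3]-w[1]-w[2]); xb=w[0]+w[1]-w[2]-w[3]; print(np.degrees(np.arctan2(-yb[0],yb[1])),np.degrees(np.arctan2(xb[1],xb[0])),np.linalg.norm(yb)/2,np.linalg.norm(xb)/2)
print('module',onz(m,297*.64,295*.64,.105),onz(m,297*.64,295*.64,.099))
print('bail',onz(m,490*.64,222*.64,.125))
E
```

```text
[ 0.134  0.288 -0.32   1.838  0.104  1.032 -1.447]
[[ 0.5131 -0.0066  0.115 ]
 [ 0.5366 -0.0969  0.115 ]
 [ 0.4947 -0.1082  0.115 ]
 [ 0.4726 -0.0179  0.115 ]]
[[ 0.5109 -0.0151  0.115 ]
 [ 0.5295 -0.0938  0.115 ]
 [ 0.4989 -0.0992  0.115 ]
 [ 0.4805 -0.0224  0.115 ]] [ 0.50425239 -0.05740828  0.115     ] [ 0.50497065 -0.05761963  0.115     ]
14.13186200057056 15.319187573058128 0.09314041711603777 0.04274116917324147
13.344729601566545 11.756676021013002 0.07991997018010981 0.031125683751273267
module [0.45813548 0.0749018  0.105     ] [0.45596771 0.07581063 0.099     ]
bail [ 0.56208963 -0.03989457  0.125     ]
```

```bash
python3 -m crank '{"travel":[[0,-1,-1],[0,-2,-2],[0,-3,-3],[0,-4,-4],[0,-5,-5],[0,-6,-6],[0,-6,-7],[0,-6,-8]],"rot":[[0,0,8.5],[0,0,17],[0,0,25.5],[0,0,34],[0,0,42.5],[0,0,51],[0,0,59.5],[0,0,68]]}'; python3 -m crank '{"travel":[[0,0,-1],[0,0,-2],[0,0,-2],[0,0,-2]],"rot":[[0,0,8],[0,0,15.5],[0,0,15.5],[0,0,15.5]]}'
python3 - <<'E'
from h import *
m=bot.camera_model('wrist'); f=bot.grab_frame('wrist'); save(f,'w_port'); np.save('w_port_m.npy',m,allow_pickle=True); np.save('w_port_o.npy',bot.observe(),allow_pickle=True)
save(cv2.resize(f,(800,600),interpolation=cv2.INTER_CUBIC),'w_port_big')
E
```

```text
clock: 3.35
position: [0.5039, -0.0593, 0.2734]
tool_rot: [-3.141, 0.001, 1.54]
force: [0.3, -0.0, -0.0]
grip_width: 0.0852
clock: 3.75
position: [0.5041, -0.0583, 0.254]
tool_rot: [-3.141, 0.0, 1.802]
force: [0.1, -0.1, 0.1]
grip_width: 0.0857
```

View pics/w_port_big.png

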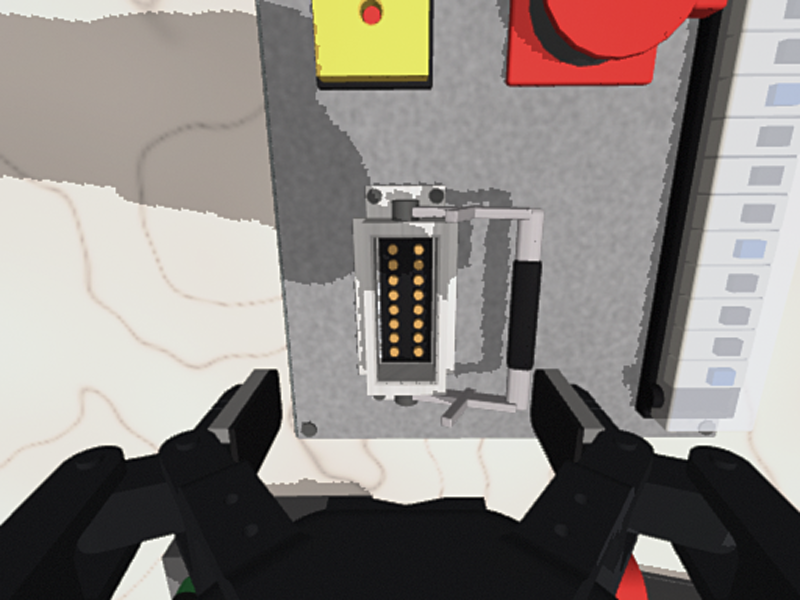

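```bash
python3 - <<'E'
from h import *
f=cv2.imread('pics/w_port.png')
cv2.imwrite('pics/port2.png',cv2.resize(f[130:262,215:350],None,fx=4.5,fy=4.5,interpolation=cv2.INTER_CUBIC))
m=np.load('w_port_m.npy',allow_pickle=True).item()
# overlay from rough estimate
g=cv2.resize(f[130:262,215:350],None,fx=4.5,fy=4.5,interpolation=cv2.INTER_CUBIC)
def rect(cx,cy,yaw,a,b,z):
    c,s=np.cos(yaw),np.sin(yaw); return np.array([[cx+c*x-s*y,cy+s*x+c*y,z] for x,y in ((a,b),(a,-b),(-a,-b),(-a,b))])
for a,b,col in ((.0215,.047,(0,0,255)),(.016,.0395,(0,255,0))):
    p=(proj(m,rect(.5045,-.0575,np.radians(13.5),a,b,.115))-[215,130]+.5)*4.5
    cv2.polylines(g,[p.astype(int)],True,col,1)
cv2.imwrite('pics/port2o.png',g)
E
```

```text
(no output)
```

View pics/port2.png

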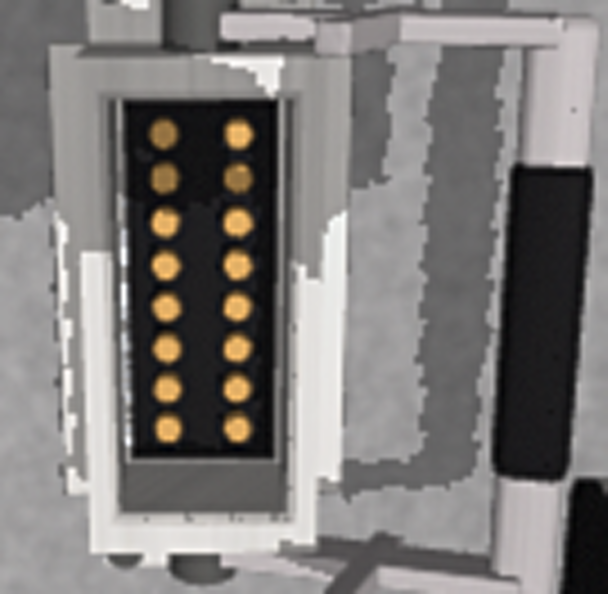

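View pics/port2o.png

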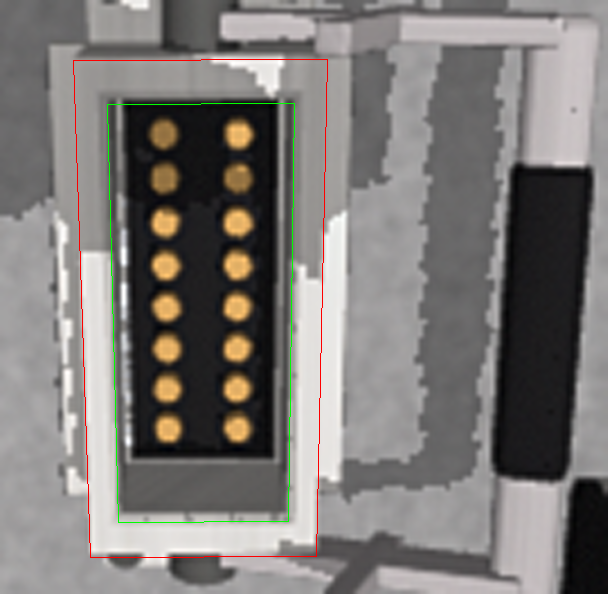

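```bash
python3 -m crank '{"travel":[[0,4,1],[0,8.5,1],[0,13,1],[-1,17.5,1],[-2,22,1],[-3,26.5,1],[-4,31,0],[-4.7,35.5,-2]],"rot":[[0,0,2],[0,0,4],[0,0,6],[0,0,8],[0,0,10],[0,0,11.7],[0,0,11.7],[0,0,11.7]]}'; python3 -m crank '{"travel":[[0,4,-1],[0,5,-2],[0,5,-2],[0,5,-2]],"rot":[[0,0,0],[0,0,0],[0,0,0],[0,0,0]]}'
cat > look.py <<'E'
import sys
from h import *
n=sys.argv[1]
o=bot.observe(); m=bot.camera_model('wrist'); f=bot.grab_frame('wrist'); save(f,n); np.save(n+'_m.npy',m,allow_pickle=True)
save(cv2.resize(f,(800,600),interpolation=cv2.INTER_CUBIC),n+'_big'); print(o['clock'],o['position'],o['tool_rot'],o['qpos'].round(2))
E
python3 look.py w_hood
```

```text
clock: 4.6
position: [0.4573, 0.2997, 0.2353]
tool_rot: [3.138, 0.0, 2.008]
force: [1.8, -0.5, -0.3]
grip_width: 0.0853
clock: 5.0
position: [0.4576, 0.3468, 0.2142]
tool_rot: [-3.141, 0.001, 2.009]
force: [-0.3, 0.1, 0.4]
grip_width: 0.0853
5.0 [0.45755528 0.34681221 0.21418167] [-3.14141622e+00  9.35853051e-04  2.00931444e+00] [-0.32  0.62 -0.62  1.79  0.45  0.88 -0.71]
```

View pics/w_hood_big.png

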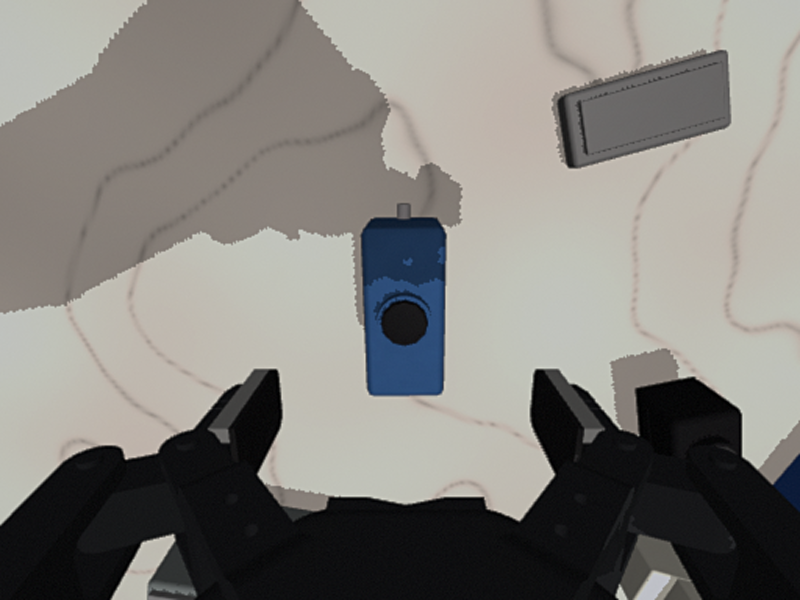

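```bash
python3 - <<'E'
from h import *
f=cv2.imread('pics/w_hood.png'); m=np.load('w_hood_m.npy',allow_pickle=True).item()
x0,y0,k=210,125,4.5
g=cv2.resize(f[y0:258,x0:310],None,fx=k,fy=k,interpolation=cv2.INTER_CUBIC)
cx,cy,yaw=.4575,.347,np.radians(25.1)
c,s=np.cos(yaw),np.sin(yaw)
def L(pts,z): return np.array([[cx+c*x-s*y,cy+s*x+c*y,z] for x,y in pts])
for a,b,z,col in ((.0215,.047,.075,(0,0,255)),(.0215,.047,.02,(0,255,0))):
    p=(proj(m,L(((a,b),(a,-b),(-a,-b),(-a,b)),z))-[x0,y0]+.5)*k
    cv2.polylines(g,[p.astype(int)],True,col,1)
t=np.linspace(0,6.28,40); p=(proj(m,L(np.c_[.012*np.cos(t),.012*np.sin(t)],.085))-[x0,y0]+.5)*k
cv2.polylines(g,[p.astype(int)],True,(0,255,255),1)
p=(proj(m,L(((0.004,.047),(0.004,.0555),(-.004,.0555),(-.004,.047)),.032))-[x0,y0]+.5)*k
cv2.polylines(g,[p.astype(int)],True,(255,0,255),1)
cv2.imwrite('pics/hoodo.png',g)
E
```

```text
(no output)
```

View pics/hoodo.png

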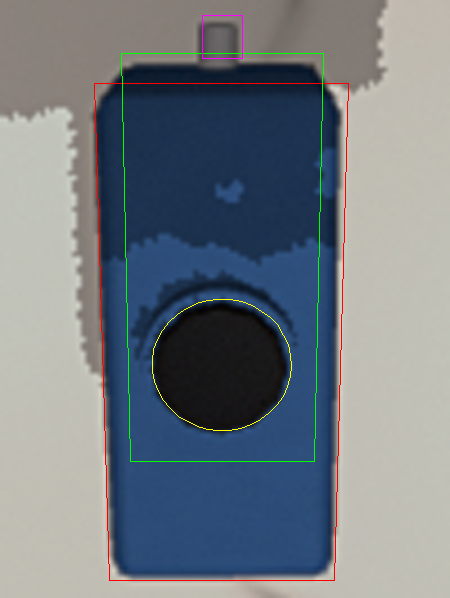

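```bash
python3 -m crank '{"travel":[[0,0,-2.5],[0,0,-5],[0,0,-7.5],[0,0,-9.2],[0,0,-9.8],[0,0,-9.8]],"rot":[[0,0,0],[0,0,0],[0,0,0],[0,0,0],[0,0,0],[0,0,0]]}' 1;  python3 -m crank '{"travel":[[0,0,0],[0,0,0],[0,0,0],[0,0,0],[0,0,0],[0,0,0],[0,0,0],[0,0,0]],"rot":[[0,0,0],[0,0,0],[0,0,0],[0,0,0],[0,0,0],[0,0,0],[0,0,0],[0,0,0]]}' -1 60
```

```text
clock: 5.65
position: [0.4574, 0.3474, 0.1159]
tool_rot: [-3.141, 0.0, 2.01]
force: [-0.4, 0.8, 0.8]
grip_width: 0.0853
clock: 6.45
position: [0.4573, 0.348, 0.1168]
tool_rot: [3.141, 0.0, 2.011]
force: [-2.4, -2.1, 10.8]
grip_width: 0.0423
```

```bash
python3 -m crank '{"travel":[[0,0,2],[0,0,5],[0,0,8],[0,0,11],[0,0,14],[0,0,16.5],[0,0,16.5],[0,0,16.5]],"rot":[[0,0,0],[0,0,0],[0,0,0],[0,0,0],[0,0,0],[0,0,0],[0,0,0],[0,0,0]]}'; python3 look.py w_held
cat > ov.py <<'E'
from h import *
from scipy.spatial.transform import Rotation as Ro
import sys
# overlay hood at tool offset (dx along tool x, foot dist below TCP)
def overlay(src,out,pos,rot,dx=0.,dz=.116,dy=0.,x0=200,y0=110,x1=320,y1=260,k=4):
    f=cv2.imread(f'pics/{src}.png'); m=np.load(src+'_m.npy',allow_pickle=True).item()
    g=cv2.resize(f[y0:y1,x0:x1],None,fx=k,fy=k,interpolation=cv2.INTER_CUBIC)
    R=Ro.from_euler('xyz',rot).as_matrix()
    def T(pts,h): return np.array([pos+R@np.array([dx+y,dy+x,dz-h]) for x,y in pts])
    def d(pts,h,col):
        p=(proj(m,T(pts,h))-[x0,y0]+.5)*k; cv2.polylines(g,[p.astype(int)],True,col,1)
    a,b=.0215,.047
    d(((a,b),(a,-b),(-a,-b),(-a,b)),.075,(0,0,255)); d(((a,b),(a,-b),(-a,-b),(-a,b)),.020,(0,255,0))
    t=np.linspace(0,6.28,40); d(np.c_[.012*np.cos(t),.012*np.sin(t)],.085,(0,255,255))
    d(((.004,.047),(.004,.0555),(-.004,.0555),(-.004,.047)),.032,(255,0,255))
    cv2.imwrite(f'pics/{out}.png',g)
E
python3 - <<'E'
from ov import *
o=bot.observe(); overlay('w_held','heldo',o['position'],o['tool_rot'])
E
```

```text
clock: 7.25
position: [0.4572, 0.3476, 0.2808]
tool_rot: [3.141, 0.0, 2.011]
force: [0.1, -0.3, -3.2]
grip_width: 0.0423
7.25 [0.45717089 0.34757376 0.28081137] [3.14117513e+00 3.15298688e-04 2.01106591e+00] [-0.29  0.54 -0.66  1.74  0.39  1.   -0.65]
```

View pics/heldo.png

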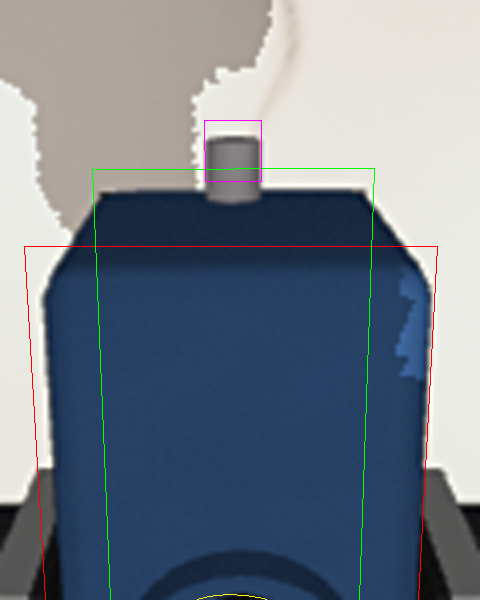

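```bash
python3 - <<'E'
from ov import *
from scipy.optimize import least_squares
o=bot.observe(); m=np.load('w_held_m.npy',allow_pickle=True).item()
R=Ro.from_euler('xyz',o['tool_rot']).as_matrix(); pos=o['position']
# (x,y,h)-> px ; peg end top edge h .036 , shell bottom edge at end, 
obs=[((0,.0555,.036),(233,138)),((0.0,.047,.020),(233,191))]
def pr(p):
    X=np.array([pos+R@np.array([p[0]+y,p[1]+x,p[2]-h]) for (x,y,h),_ in obs]); return (proj(m,X)-[200,110]+.5)*4
for dz in (.114,.116,.118,.120):
    print(dz,[ (round(dx,4),pr((dx,0,dz))[:,1].round(0)) for dx in (0,-.001,-.002,-.003,-.004)])
E
```

```text
0.114 [(0, array([126., 171.])), (-0.001, array([133., 178.])), (-0.002, array([140., 184.])), (-0.003, array([148., 191.])), (-0.004, array([155., 197.]))]
0.116 [(0, array([124., 169.])), (-0.001, array([131., 176.])), (-0.002, array([139., 182.])), (-0.003, array([146., 189.])), (-0.004, array([153., 195.]))]
0.118 [(0, array([122., 167.])), (-0.001, array([130., 174.])), (-0.002, array([137., 180.])), (-0.003, array([144., 186.])), (-0.004, array([151., 193.]))]
0.12 [(0, array([121., 165.])), (-0.001, array([128., 172.])), (-0.002, array([135., 178.])), (-0.003, array([142., 184.])), (-0.004, array([150., 191.]))]
```

```bash
python3 -m crank '{"travel":[[0.5,-3,0],[1,-7,0],[1.5,-11,0],[2,-15.5,0],[2.5,-20,0],[3,-24.5,0],[3.5,-29,0],[4,-33,0]],"rot":[[0,0,-1],[0,0,-3],[0,0,-5],[0,0,-7],[0,0,-9],[0,0,-11],[0,0,-11.7],[0,0,-11.7]]}';python3 -m crank '{"travel":[[0.4,-3.5,0],[0.66,-6,0],[0.66,-7.2,0],[0.66,-7.2,0],[0.66,-7.2,0]],"rot":[[0,0,0],[0,0,0],[0,0,0],[0,0,0],[0,0,0]]}'; python3 look.py w_over; python3 - <<'E'
from h import *
f=bot.grab_frame('top'); save(cv2.resize(f[150:250,190:310],None,fx=5,fy=5,interpolation=cv2.INTER_CUBIC),'t_over')
f=bot.grab_frame('scene'); save(cv2.resize(f[120:270,190:350],None,fx=4,fy=4,interpolation=cv2.INTER_CUBIC),'s_over')
E
```

```text
clock: 8.1
position: [0.4966, 0.0154, 0.2798]
tool_rot: [-3.14, -0.0, 1.806]
force: [1.7, 1.0, -2.7]
grip_width: 0.0422
clock: 8.6
position: [0.5035, -0.0531, 0.2804]
tool_rot: [-3.141, -0.001, 1.808]
force: [0.8, 0.4, -2.8]
grip_width: 0.042
8.6 [ 0.50352631 -0.05314268  0.28040395] [-3.14092211e+00 -8.44295335e-04  1.80790678e+00] [ 0.43  0.41 -0.57  1.91  0.28  0.9  -0.04]
```

View pics/w_over_big.png

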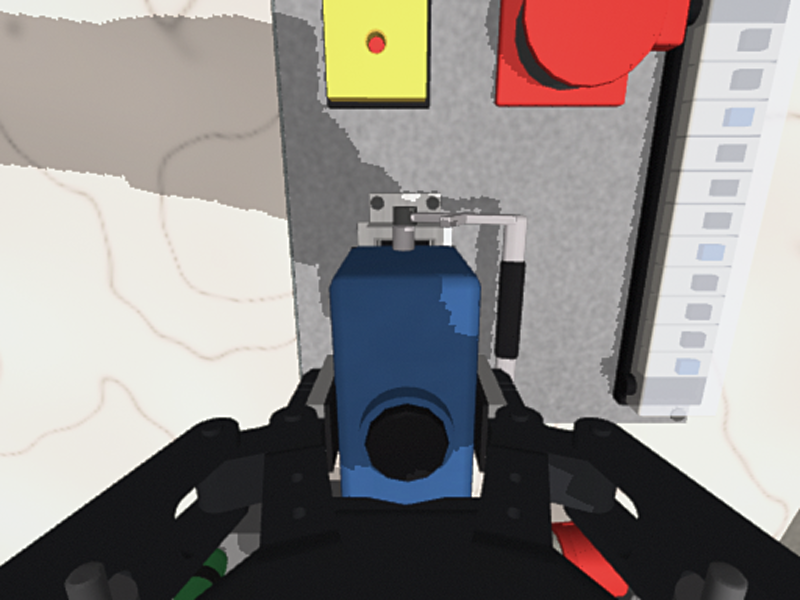

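View pics/s_over.png

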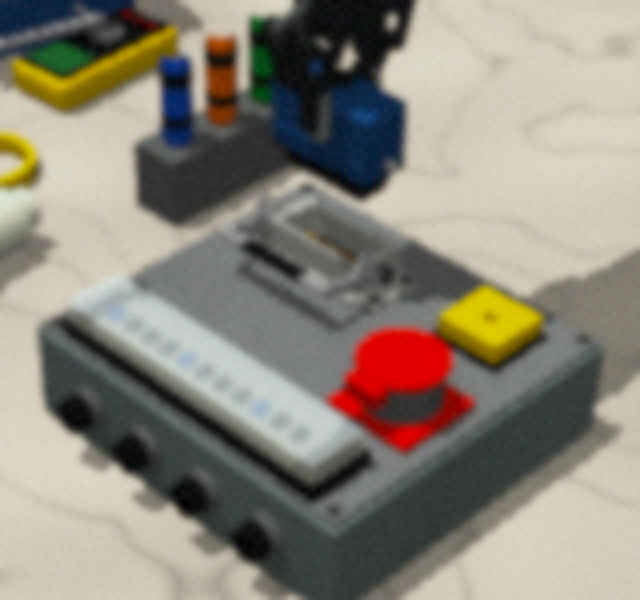

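```bash
python3 -m crank '{"travel":[[0,0,-1.5],[0,0,-3],[0,0,-4.2],[0,0,-4.2],[0,0,-4.2]],"rot":[[0,0,0],[0,0,0],[0,0,0],[0,0,0],[0,0,0]]}'; python3 look.py w_over2; python3 - <<'E'
from h import *
src='w_over2'; f=cv2.imread(f'pics/{src}.png'); m=np.load(src+'_m.npy',allow_pickle=True).item()
x0,y0,k=200,100,4
g=cv2.resize(f[y0:250,x0:350],None,fx=k,fy=k,interpolation=cv2.INTER_CUBIC)
cx,cy,yaw=.5043,-.0565,np.radians(13.5);c,s=np.cos(yaw),np.sin(yaw)
for a,b,col in ((.0215,.047,(0,0,255)),(.016,.0395,(0,255,0))):
    P=np.array([[cx+c*x-s*y,cy+s*x+c*y,.115] for x,y in ((a,b),(a,-b),(-a,-b),(-a,b))])
    p=(proj(m,P)-[x0,y0]+.5)*k; cv2.polylines(g,[p.astype(int)],True,col,1)
cv2.imwrite('pics/over2o.png',g)
E
```

```text
clock: 9.25
position: [0.5039, -0.0538, 0.2391]
tool_rot: [-3.142, -0.0, 1.808]
force: [0.4, 0.5, -2.4]
grip_width: 0.0417
9.25 [ 0.50387344 -0.05377181  0.23909122] [-3.14150521e+00 -1.59106819e-04  1.80772559e+00] [ 0.41  0.47 -0.55  1.95  0.33  0.81 -0.09]
```

View pics/over2o.png

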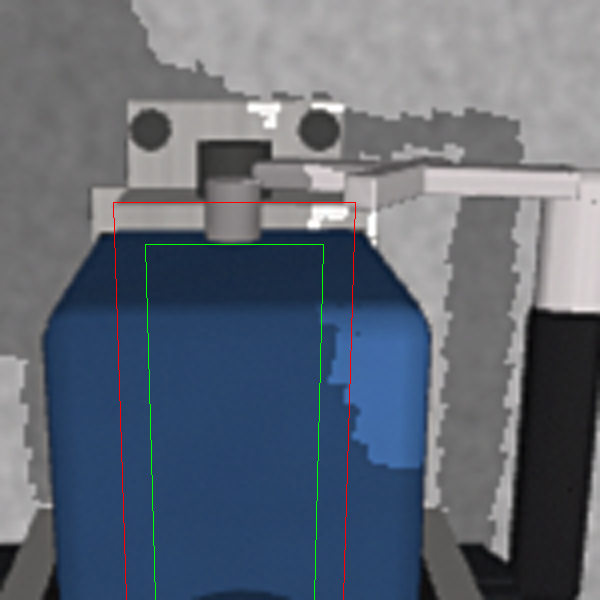

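```bash
python3 - <<'E'
from h import *
m=np.load('w_over2_m.npy',allow_pickle=True).item()
yaw=np.radians(13.5);c,s=np.cos(yaw),np.sin(yaw)
for e in (-.002,-.001,0,.001,.002):
  cx,cy=.5043-s*e,-.0565+c*e
  P=np.array([[cx-s*y,cy+c*y,z] for y,z in ((.0555,.155),(.047,.143),(.047,.143+.012))])
  print(e,((proj(m,P)-[200,100]+.5)*4).round(0).tolist())
E
```

```text
-0.002 [[234.0, 196.0], [234.0, 241.0], [234.0, 256.0]]
-0.001 [[234.0, 189.0], [234.0, 235.0], [234.0, 249.0]]
0 [[234.0, 182.0], [234.0, 228.0], [234.0, 242.0]]
0.001 [[234.0, 175.0], [234.0, 222.0], [234.0, 235.0]]
0.002 [[234.0, 168.0], [234.0, 215.0], [234.0, 228.0]]
```

```bash
python3 -m crank '{"travel":[[0,0,-0.7],[0,0,-1.2],[0,0,-1.6],[0,0,-1.6]],"rot":[[0,0,0],[0,0,0],[0,0,0],[0,0,0]]}'; python3 -m crank '{"travel":[[0,0,-0.3],[0,0,-0.6],[0,0,-0.6],[0,0,-0.6]],"rot":[[0,0,0],[0,0,0],[0,0,0],[0,0,0]]}'
```

```text
clock: 9.7
position: [0.5035, -0.0542, 0.2223]
tool_rot: [-3.141, -0.0, 1.807]
force: [-0.0, 0.2, -2.0]
grip_width: 0.0417
clock: 10.1
position: [0.5038, -0.0541, 0.2169]
tool_rot: [-3.142, -0.0, 1.807]
force: [-0.8, -0.5, -2.6]
grip_width: 0.0421
```

No contact force, and the nose is well inside the pocket. Continuing down to seat.

```bash
python3 -m crank '{"travel":[[0,0,-0.2],[0,0,-0.4],[0,0,-0.4],[0,0,-0.4]],"rot":[[0,0,0],[0,0,0],[0,0,0],[0,0,0]]}'; python3 -m crank '{"travel":[[0,0,-0.1],[0,0,-0.2],[0,0,-0.3],[0,0,-0.3],[0,0,-0.3]],"rot":[[0,0,0],[0,0,0],[0,0,0],[0,0,0],[0,0,0]]}'
```

```text
clock: 10.5
position: [0.5037, -0.0541, 0.2129]
tool_rot: [-3.141, -0.0, 1.807]
force: [0.6, 0.3, -2.2]
grip_width: 0.042
clock: 11.0
position: [0.5039, -0.0541, 0.2116]
tool_rot: [3.141, 0.001, 1.807]
force: [-14.7, -0.8, 39.2]
grip_width: 0.0419
```

```bash
python3 -m crank '{"travel":[[0,0,0.1],[0,0,0.15],[0,0,0.15],[0,0,0.15]],"rot":[[0,0,0],[0,0,0],[0,0,0],[0,0,0]]}' 0.3;python3 -m crank '{"travel":[[0,0,1],[0,0,3],[0,0,5],[0,0,7],[0,0,7]],"rot":[[0,0,0],[0,0,0],[0,0,0],[0,0,0],[0,0,0]]}'; python3 look.py w_seat
```

```text
clock: 11.4
position: [0.5038, -0.0542, 0.2113]
tool_rot: [-3.142, -0.0, 1.807]
force: [-0.3, -1.4, -0.5]
grip_width: 0.0556
clock: 11.9
position: [0.5046, -0.0541, 0.2841]
tool_rot: [3.138, 0.001, 1.807]
force: [-0.2, 0.4, -1.1]
grip_width: 0.0553
11.9 [ 0.50462516 -0.05405709  0.28414649] [3.13812616e+00 1.32032566e-03 1.80704000e+00] [ 0.43  0.41 -0.58  1.91  0.28  0.9  -0.04]
```

View pics/w_seat_big.png

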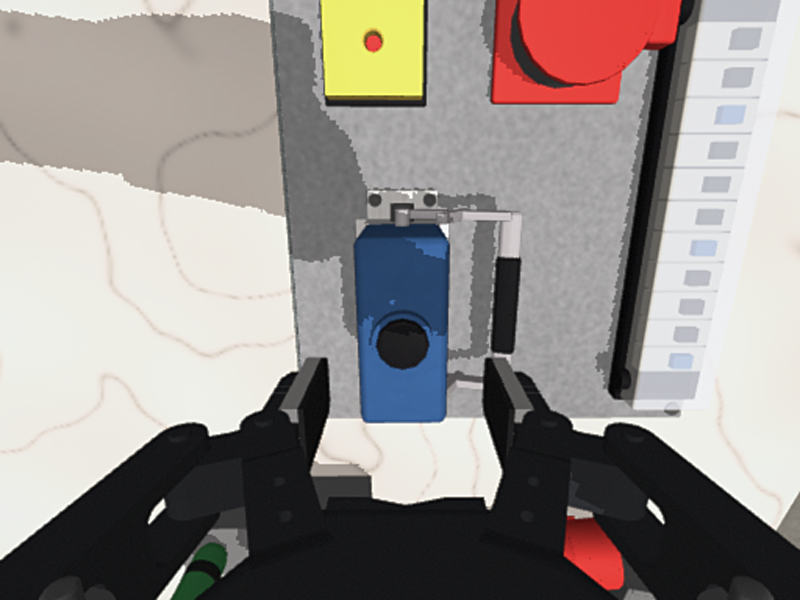

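```bash
python3 - <<'E'
from h import *
cx,cy,yaw=.5043,-.0565,np.radians(13.5);c,s=np.cos(yaw),np.sin(yaw)
def B(pts): return np.array([[cx+c*x-s*y,cy+s*x+c*y,z] for x,y,z in pts])
# outer edge & inner edge of bail centre at end corners: radius 56..68
k=4.5
for src,(x0,y0) in (('w_port',(215,130)),('w_box',(245,125))):
    m=np.load(src+'_m.npy',allow_pickle=True).item(); kk=4.5 if src=='w_port' else 6
    for th in (.2,.25,.3,.35,.4,.45):
        P=[]
        for y in (.054,-.054):
            for r,t in ((.068,.003),(.056,.003)):
                P.append((r*np.cos(th)-t*np.sin(th),y,.103+r*np.sin(th)+t*np.cos(th)))
        print(src,th,((proj(m,B(P))-[x0,y0]+.5)*kk).round(0).tolist())
E
```

```text
w_port 0.2 [[605.0, 11.0], [529.0, 10.0], [554.0, 596.0], [489.0, 589.0]]
w_port 0.25 [[606.0, 13.0], [528.0, 12.0], [554.0, 605.0], [488.0, 597.0]]
w_port 0.3 [[605.0, 14.0], [527.0, 13.0], [553.0, 615.0], [487.0, 605.0]]
w_port 0.35 [[604.0, 16.0], [525.0, 14.0], [551.0, 625.0], [484.0, 612.0]]
w_port 0.4 [[601.0, 18.0], [521.0, 16.0], [548.0, 634.0], [481.0, 620.0]]
w_port 0.45 [[597.0, 19.0], [517.0, 17.0], [544.0, 644.0], [477.0, 628.0]]
w_box 0.2 [[136.0, 37.0], [128.0, 101.0], [717.0, 104.0], [699.0, 166.0]]
w_box 0.25 [[136.0, 44.0], [128.0, 106.0], [723.0, 111.0], [703.0, 172.0]]
w_box 0.3 [[136.0, 51.0], [128.0, 113.0], [728.0, 119.0], [707.0, 179.0]]
w_box 0.35 [[136.0, 60.0], [128.0, 120.0], [733.0, 128.0], [711.0, 187.0]]
w_box 0.4 [[135.0, 69.0], [127.0, 129.0], [738.0, 138.0], [715.0, 195.0]]
w_box 0.45 [[135.0, 80.0], [127.0, 138.0], [743.0, 149.0], [719.0, 205.0]]
```

```bash
python3 -m crank '{"travel":[[1,0.2,0],[2,0.4,0],[3,0.6,0],[4,0.8,0],[5,1,0],[6,1.2,0],[7,1.4,0],[8.1,1.7,0]],"rot":[[0,0,-8.5],[0,0,-17],[0,0,-25.5],[0,0,-34],[0,0,-42.5],[0,0,-51],[0,0,-59.5],[0,0,-68]]}' -1; python3 -m crank '{"travel":[[0,0,-1],[0,0,-3],[0,0,-5],[0,0,-7],[0,0,-7.5],[0,0,-7.5]],"rot":[[0,0,-8.5],[0,0,-17],[0,0,-22],[0,0,-22],[0,0,-22],[0,0,-22]]}'; python3 look.py w_lev
```

```text
clock: 12.75
position: [0.5848, -0.0371, 0.2808]
tool_rot: [-3.141, 0.001, 0.614]
force: [-0.2, -0.9, -0.5]
grip_width: 0.0001
clock: 13.35
position: [0.5844, -0.0371, 0.2057]
tool_rot: [-3.141, 0.002, 0.237]
force: [-0.6, 0.0, 0.4]
grip_width: 0.0003
13.35 [ 0.58440719 -0.03706616  0.20569795] [-3.14105410e+00  1.68833736e-03  2.36932584e-01] [ 0.08  0.58 -0.17  1.79  0.13  0.79 -1.49]
```

View pics/w_lev_big.png

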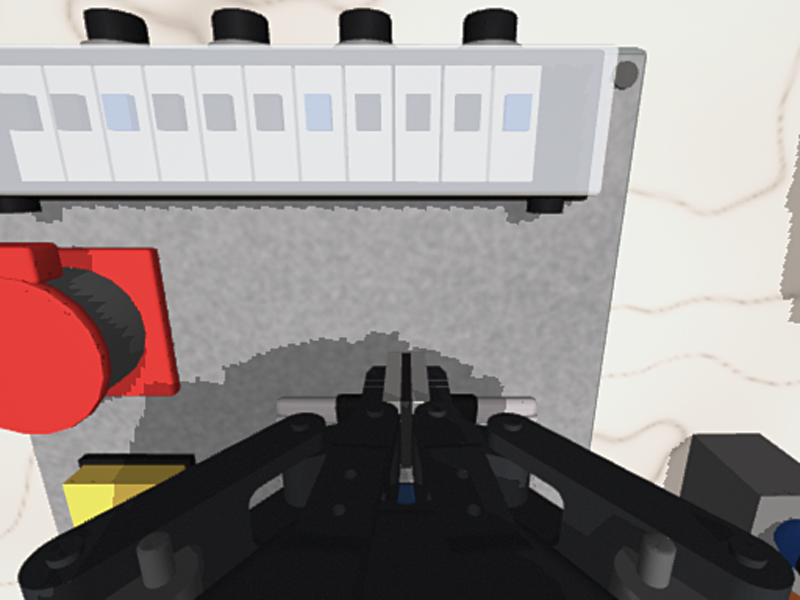

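```bash
python3 -m crank '{"travel":[[1.4,0.33,0],[2.8,0.67,0],[4.05,0.97,0],[4.05,0.97,0],[4.05,0.97,0],[4.05,0.97,0],[4.05,0.97,0],[4.05,0.97,0]],"rot":[[0,0,0],[-1,4,0],[-3,12,0],[-5,20,0],[-6.5,27,0],[-7,29.2,0],[-7,29.2,0],[-7,29.2,0]]}' -1; python3 look.py w_lev2
```

```text
clock: 14.2
position: [0.6255, -0.0276, 0.207]
tool_rot: [-3.141, 0.522, 0.236]
force: [0.1, -0.3, 1.2]
grip_width: 0.0003
14.2 [ 0.62546844 -0.02758907  0.20698331] [-3.14104757  0.5217802   0.23626529] [-0.02  0.86 -0.11  1.31  0.14  1.5  -1.5 ]
```

View pics/w_lev2_big.png

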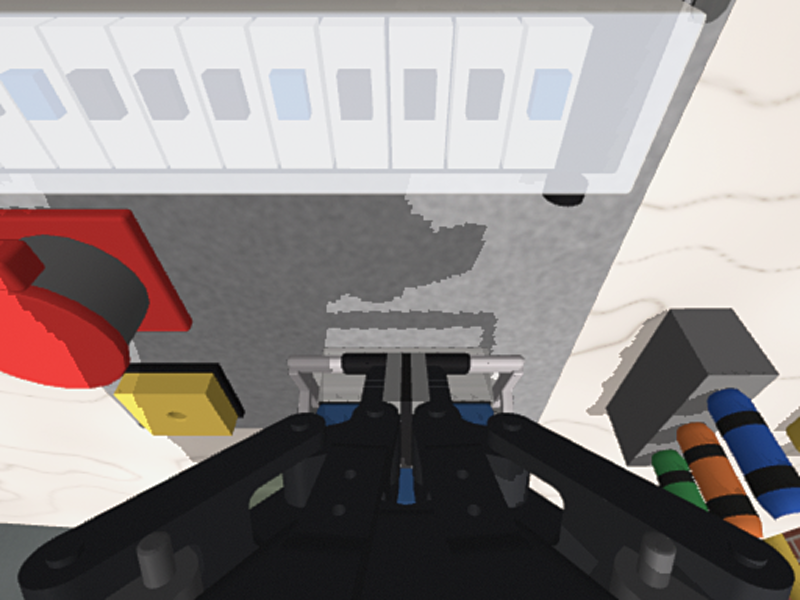

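```bash
python3 -m crank '{"travel":[[0,0,-2],[0,0,-4],[0,0,-4],[0,0,-4]],"rot":[[0,0,0],[0,0,0],[0,0,0],[0,0,0]]}' -1; python3 look.py w_lev3
```

```text
clock: 14.65
position: [0.6253, -0.0277, 0.1675]
tool_rot: [-3.141, 0.523, 0.236]
force: [0.1, 0.1, 1.4]
grip_width: -0.0003
14.65 [ 0.62534479 -0.02766513  0.16746944] [-3.14106456  0.52292214  0.23609534] [-0.02  0.9  -0.11  1.33  0.15  1.44 -1.5 ]
```

View pics/w_lev3_big.png

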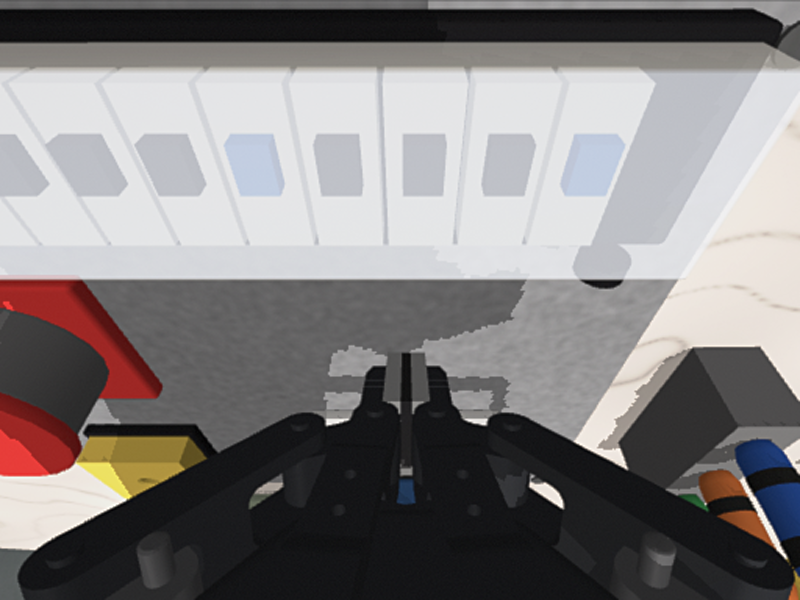

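```bash
python3 -m crank '{"travel":[[-0.5,-0.12,-0.1],[-1.0,-0.24,-0.1],[-1.4,-0.34,-0.1],[-1.5,-0.36,-0.1],[-1.5,-0.36,-0.1]],"rot":[[0,0,0],[0,0,0],[0,0,0],[0,0,0],[0,0,0]]}' -1
```

```text
clock: 15.2
position: [0.6102, -0.0311, 0.1656]
tool_rot: [-3.141, 0.524, 0.236]
force: [-0.2, 0.8, 0.3]
grip_width: -0.0
```

```bash
python3 -m crank '{"travel":[[-0.08,-0.02,0.35],[-0.17,-0.04,0.7],[-0.38,-0.09,1.35],[-0.64,-0.15,1.98],[-0.96,-0.23,2.57],[-1.34,-0.32,3.13],[-1.34,-0.32,3.13]],"rot":[[0,0,0],[0,0,0],[0,0,0],[0,0,0],[0,0,0],[0,0,0],[0,0,0]]}' -1; python3 look.py w_lev4;python3 - <<'E'
from h import *
f=bot.grab_frame('scene'); save(cv2.resize(f[120:270,190:350],None,fx=4,fy=4,interpolation=cv2.INTER_CUBIC),'s_lev4')
E
```

```text
clock: 15.9
position: [0.5967, -0.0345, 0.1978]
tool_rot: [-3.141, 0.523, 0.236]
force: [1.3, -0.2, -0.4]
grip_width: -0.0002
15.9 [ 0.59667036 -0.03451503  0.19776693] [-3.1414361   0.52325689  0.23597682] [-0.01  0.82 -0.11  1.41  0.14  1.43 -1.5 ]
```

View pics/w_lev4_big.png

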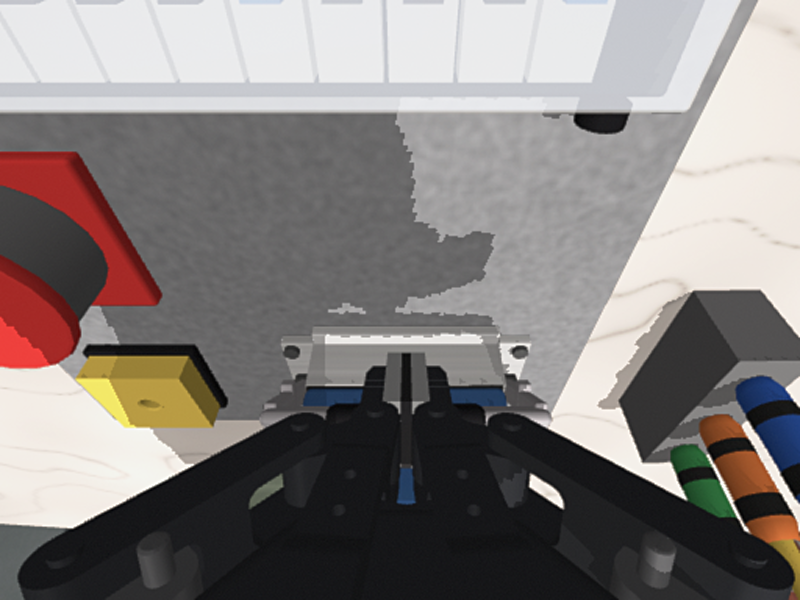

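View pics/s_lev4.png

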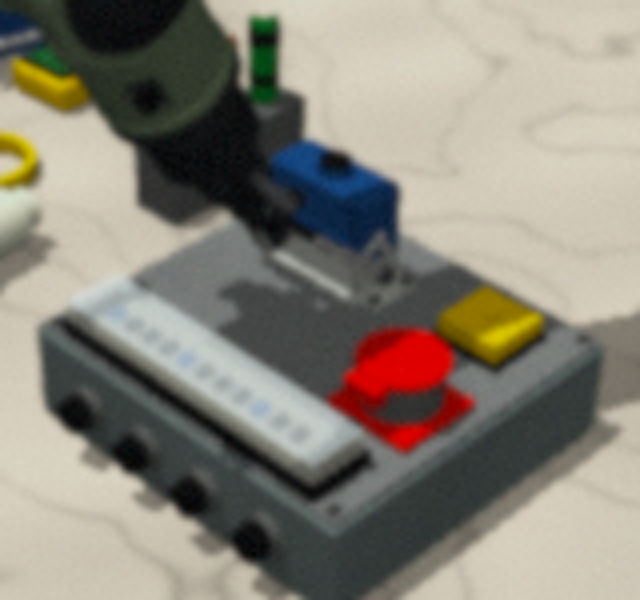

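```bash
python3 -m crank '{"travel":[[-0.43,-0.1,0.52],[-0.9,-0.22,0.99],[-1.26,-0.3,1.29],[-1.26,-0.3,1.29]],"rot":[[0,0,0],[0,0,0],[0,0,0],[0,0,0]]}' -1; python3 -m crank '{"travel":[[-0.2,-0.05,0.15],[-0.44,-0.11,0.31],[-0.44,-0.11,0.31]],"rot":[[0,0,0],[0,0,0],[0,0,0]]}' -1
```

```text
clock: 16.4
position: [0.5839, -0.0375, 0.2103]
tool_rot: [-3.141, 0.524, 0.236]
force: [0.3, -2.0, 0.7]
grip_width: -0.0
clock: 16.7
position: [0.5802, -0.0382, 0.2126]
tool_rot: [-3.141, 0.522, 0.237]
force: [4.7, 0.1, -4.5]
grip_width: 0.0001
```

```bash
python3 -m crank '{"travel":[[-0.1,-0.02,0.06],[-0.2,-0.05,0.12],[-0.2,-0.05,0.12]],"rot":[[0,0,0],[0,0,0],[0,0,0]]}' -1; python3 -m crank '{"travel":[[-0.1,-0.02,0.06],[-0.2,-0.05,0.12],[-0.2,-0.05,0.12]],"rot":[[0,0,0],[0,0,0],[0,0,0]]}' -1
```

```text
clock: 17.0
position: [0.5796, -0.0383, 0.2132]
tool_rot: [-3.141, 0.519, 0.237]
force: [16.3, 1.9, -16.7]
grip_width: -0.0001
clock: 17.3
position: [0.5789, -0.0384, 0.2137]
tool_rot: [-3.141, 0.514, 0.238]
force: [28.4, 3.6, -30.0]
grip_width: 0.0001
```

```bash
python3 -m crank '{"travel":[[0.3,0.07,-0.18],[0.8,0.19,-0.4],[2,0.5,-0.2],[4,1,1],[5,1.2,4],[5,1.2,7],[5,1.2,9],[5,1.2,9]],"rot":[[0,0,0],[0,0,0],[0,0,0],[0,0,0],[0,0,0],[2,-8,0],[4,-16,0],[6,-24,0]]}' -1; python3 -m crank '{"travel":[[-2,-0.5,0],[-5,-1,1],[-9,-2,1],[-9,-2,1]],"rot":[[1,-5.2,0],[1,-5.2,0],[1,-5.2,0],[1,-5.2,0]]}' -1;python3 look.py w_shut;python3 - <<'E'
from h import *
f=bot.grab_frame('scene'); save(cv2.resize(f[120:270,190:350],None,fx=4,fy=4,interpolation=cv2.INTER_CUBIC),'s_shut')
E
```

```text
clock: 18.1
position: [0.6269, -0.0272, 0.3082]
tool_rot: [-3.139, 0.083, 0.237]
force: [1.8, 0.0, -1.1]
grip_width: -0.0004
clock: 18.5
position: [0.5319, -0.049, 0.3156]
tool_rot: [3.141, 0.002, 0.235]
force: [0.8, -0.2, 0.8]
grip_width: 0.0001
18.5 [ 0.53189396 -0.04899783  0.31561802] [3.14066433e+00 2.42585489e-03 2.35419845e-01] [ 0.11  0.37 -0.17  1.82  0.08  0.96 -1.43]
```

View pics/w_shut_big.png

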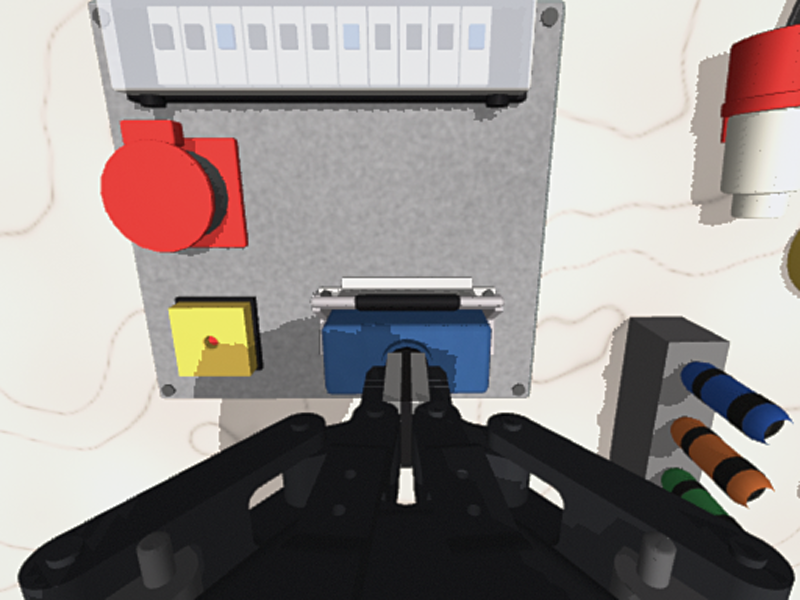

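View pics/s_shut.png

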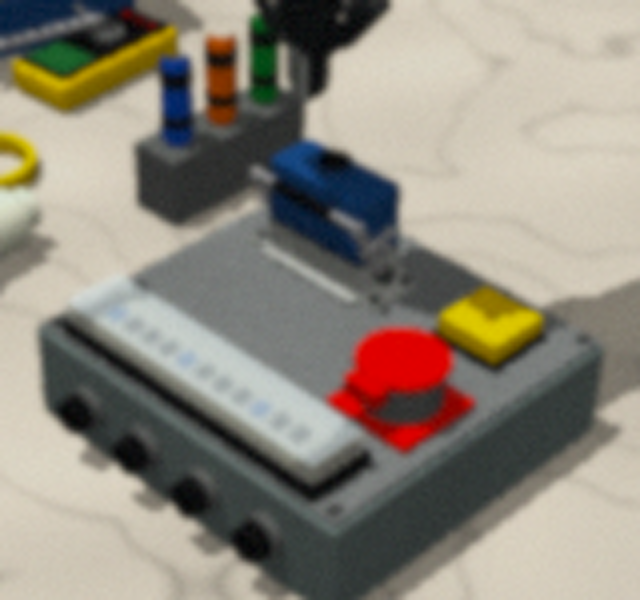

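```bash
python3 - <<'E'
from h import *
m=np.load('w_shut_m.npy',allow_pickle=True).item()
yaw=np.radians(13.5);c,s=np.cos(yaw),np.sin(yaw)
for th in (.9,.95,1.0,1.05,1.1):
    x=.062*np.cos(th);z=.103+.062*np.sin(th)
    print(th,(proj(m,[.5043+c*x,-.0565+s*x,z])/.64).round(1))
# hole
for z in (.105,.099): print(onz(m,211*.64,342*.64,z))
m=np.load('w_seat_m.npy',allow_pickle=True).item()
for z in (.105,.099): print('seat',onz(m,372.5*.64,41*.64,z))
m=np.load('w_port_m.npy',allow_pickle=True).item()
for z in (.105,.099): print('port',onz(m,371.5*.64,14*.64,z))
E
```

```text
0.9 [[405.8 286.8]]
0.95 [[405.8 291.9]]
1.0 [[405.8 297.1]]
1.05 [[405.8 302.4]]
1.1 [[405.8 307.8]]
[0.45805665 0.07435601 0.105     ]
[0.45495067 0.07664898 0.099     ]
seat [0.45752767 0.07482218 0.105     ]
seat [0.45678146 0.07625532 0.099     ]
port [0.45811836 0.07404213 0.105     ]
port [0.45728268 0.07576705 0.099     ]
```

```bash
python3 - <<'E'
from h import *
m=np.load('w_rack_m.npy',allow_pickle=True).item()
P=[onz(m,u,v,.149) for u,v in ((294,116),(289,164),(282,213))]
for p in P: print(p)
d=P[0]-P[2]; print(np.degrees(np.arctan2(d[1],d[0])),np.linalg.norm(d))
Q=[onz(m,u,v,.064) for u,v in ((270,90),(308,94),(258,208))]
print(np.array(Q)); d=Q[0]-Q[2]; print(np.degrees(np.arctan2(d[1],d[0])))
E
```

```text
[ 0.501405   -0.30379584  0.149     ]
[ 0.45569211 -0.3169119   0.149     ]
[ 0.40331478 -0.32981524  0.149     ]
14.856141463814762 0.1014825183109723
[[ 0.522247   -0.27429598  0.064     ]
 [ 0.53421353 -0.3205538   0.064     ]
 [ 0.37053123 -0.31377339  0.064     ]]
14.585292290928864
```

```bash
python3 -m crank '{"travel":[[-2,3.5,0],[-4,7,0],[-6,10,-1],[-7.5,12.5,-2.5],[-7.5,12.5,-3.5],[-7.5,12.5,-3.5],[-7.5,12.5,-3.5]],"rot":[[0,0,1.2],[0,0,1.2],[0,0,1.2],[0,0,1.2],[0,0,1.2],[0,0,1.2],[0,0,1.2]]}' 1; python3 look.py w_mod; python3 - <<'E'
import cv2
f=cv2.imread('pics/w_mod.png')
cv2.imwrite('pics/modc.png',cv2.resize(f[150:250,200:320],None,fx=6,fy=6,interpolation=cv2.INTER_CUBIC))
E
```

```text
clock: 19.3
position: [0.4617, 0.0773, 0.2801]
tool_rot: [3.141, 0.0, 0.258]
force: [0.6, 0.2, 0.8]
grip_width: 0.0854
19.3 [0.46171301 0.07728414 0.28012933] [3.14135389e+00 2.99724296e-04 2.57755565e-01] [-0.1   0.31 -0.24  2.02  0.1   0.82 -1.71]
```

View pics/modc.png

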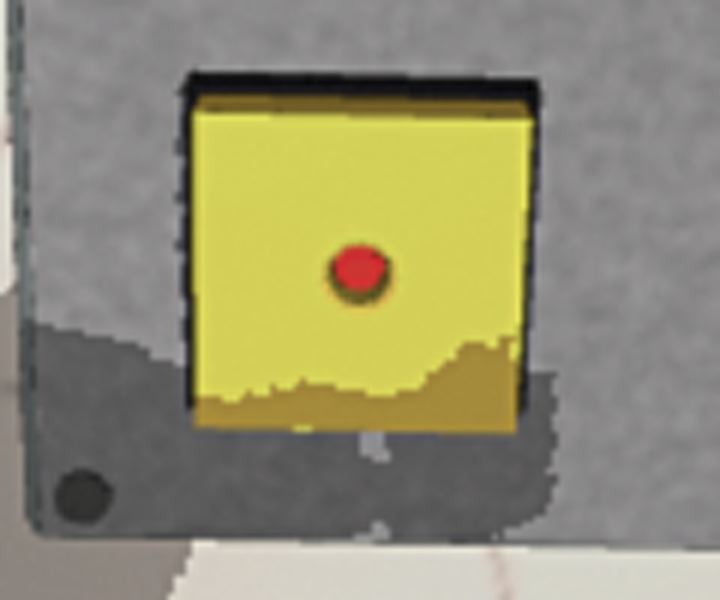

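View pics/w_mod_big.png

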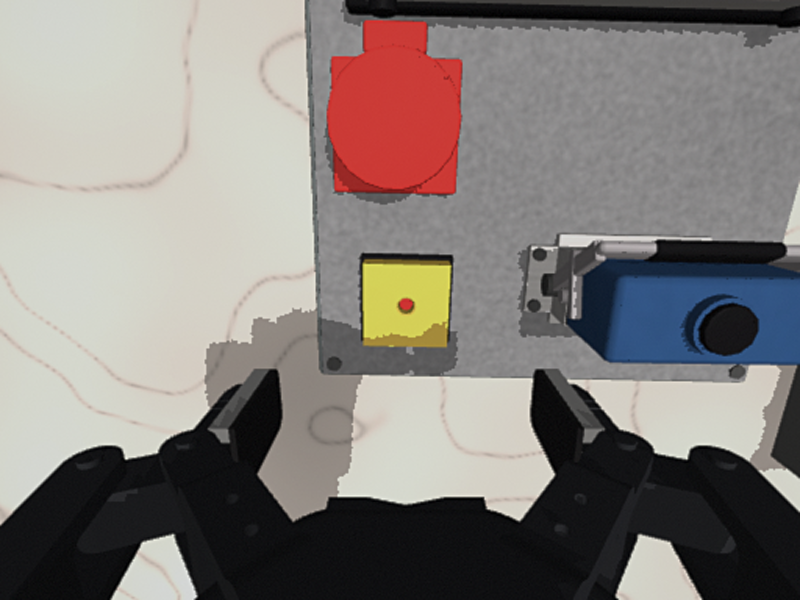

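```bash
python3 - <<'E'
from h import *
m=np.load('w_mod_m.npy',allow_pickle=True).item()
C=np.array([onz(m,u/6+200-.5+.08,v/6+150-.42,.105) for u,v in ((193,112),(533,118),(517,432),(193,428),(360,274))])
print(C.round(4)); print(C[:4].mean(0), np.linalg.norm(C[0]-C[1]),np.linalg.norm(C[1]-C[2]),np.linalg.norm(C[2]-C[3]))
print(bot.observe()['position'])
E
```

```text
[[0.4765 0.1068 0.105 ]
 [0.4888 0.0564 0.105 ]
 [0.4385 0.0442 0.105 ]
 [0.4259 0.0951 0.105 ]
 [0.4579 0.0756 0.105 ]]
[0.45742783 0.07562516 0.105     ] 0.051921850988001755 0.05177106979376623 0.05239075563285321
[0.46175828 0.07711632 0.28035393]
```

```bash
python3 -m crank '{"travel":[[0,-4,1],[0,-8,1],[0,-12,1],[0,-16,1],[0,-20,1],[0,-24,1],[0,-28,1],[-0.3,-32,1]],"rot":[[0,0,0],[0,0,0],[0,0,0],[0,0,0],[0,0,0],[0,0,0],[0,0,0],[0,0,0]]}' 1; python3 -m crank '{"travel":[[-0.3,-4,0],[-0.3,-7,0],[-0.3,-7.4,-1],[-0.3,-7.4,-1],[-0.3,-7.4,-1]],"rot":[[0,0,0],[0,0,0],[0,0,0],[0,0,0],[0,0,0]]}' 1; python3 look.py w_drv
```

```text
clock: 20.15
position: [0.4579, -0.245, 0.2907]
tool_rot: [3.141, -0.001, 0.257]
force: [-0.4, 0.7, -0.3]
grip_width: 0.0854
clock: 20.65
position: [0.455, -0.3158, 0.2801]
tool_rot: [-3.141, 0.0, 0.259]
force: [0.8, 0.1, 0.4]
grip_width: 0.0853
20.65 [ 0.4549839  -0.3157972   0.28014379] [-3.14116695e+00  4.04142319e-05  2.58603714e-01] [ 0.56  0.44 -0.08  1.81  0.04  0.89 -0.85]
```

View pics/w_drv_big.png

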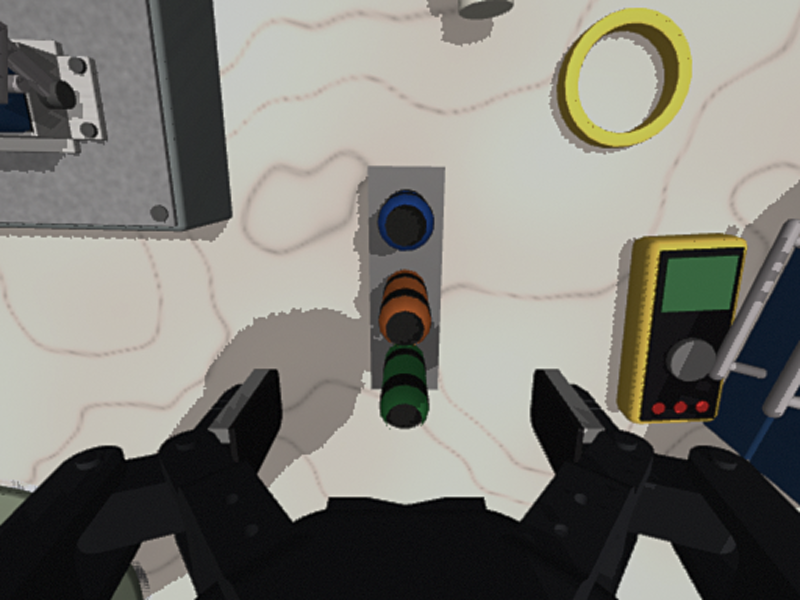

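```bash
python3 - <<'E'
from h import *
m=np.load('w_drv_m.npy',allow_pickle=True).item()
q=lambda u,v,z: onz(m,u*.64,v*.64,z)
for u,v in ((406,226),(405.5,328),(404,415)): print(q(u,v,.149).round(4))
R=np.array([q(u,v,.064) for u,v in ((368,167),(445,167),(438,388),(372,388))]); print(R.round(4),R.mean(0)); d=R[0]-R[3];print(np.degrees(np.arctan2(d[1],d[0])))
for X in ([.456,-.3155,.149],[.456,-.3155,.064]): print(proj(m,X)/.64)
E
```

```text
[ 0.5022 -0.3041  0.149 ]
[ 0.4529 -0.3169  0.149 ]
[ 0.4047 -0.3287  0.149 ]
[[ 0.5225 -0.2735  0.064 ]
 [ 0.5351 -0.3214  0.064 ]
 [ 0.3821 -0.3606  0.064 ]
 [ 0.3695 -0.3129  0.064 ]] [ 0.45232482 -0.31711601  0.064     ]
14.444291617217488
[[404.47515045 321.68555383]]
[[404.79221216 280.32214408]]
```

```bash
python3 -m crank '{"travel":[[-0.23,-0.12,-2],[-0.23,-0.12,-5],[-0.23,-0.12,-8],[-0.23,-0.12,-10],[-0.23,-0.12,-11.2],[-0.23,-0.12,-11.2],[-0.23,-0.12,-11.2]],"rot":[[0,0,0],[0,0,0],[0,0,0],[0,0,0],[0,0,0],[0,0,0],[0,0,0]]}' 1; python3 -m crank '{"travel":[[0,0,0],[0,0,0],[0,0,0],[0,0,0],[0,0,0],[0,0,0],[0,0,0],[0,0,0]],"rot":[[0,0,0],[0,0,0],[0,0,0],[0,0,0],[0,0,0],[0,0,0],[0,0,0],[0,0,0]]}' -1 40
```

```text
clock: 21.4
position: [0.4531, -0.3174, 0.169]
tool_rot: [3.141, -0.001, 0.259]
force: [-0.3, -0.2, 0.3]
grip_width: 0.085
clock: 22.2
position: [0.4527, -0.3176, 0.1683]
tool_rot: [3.141, -0.0, 0.258]
force: [-0.7, 0.5, 6.0]
grip_width: 0.0265
```

```bash
python3 -m crank '{"travel":[[0,0,2],[0,0,5],[0,0,8],[0,0,11],[0,0,14],[0,0,17],[0,0,18.6],[0,0,18.6]],"rot":[[0,0,0],[0,0,0],[0,0,0],[0,0,0],[0,0,0],[0,0,0],[0,0,0],[0,0,0]]}'; python3 look.py w_lift
```

```text
clock: 23.0
position: [0.453, -0.3178, 0.3561]
tool_rot: [3.139, -0.002, 0.258]
force: [1.0, -0.9, -1.2]
grip_width: 0.027
23.0 [ 0.45301629 -0.31784616  0.35614663] [ 3.13901989e+00 -2.32589089e-03  2.58235827e-01] [ 0.56  0.35 -0.08  1.73  0.03  1.06 -0.84]
```

View pics/w_lift_big.png

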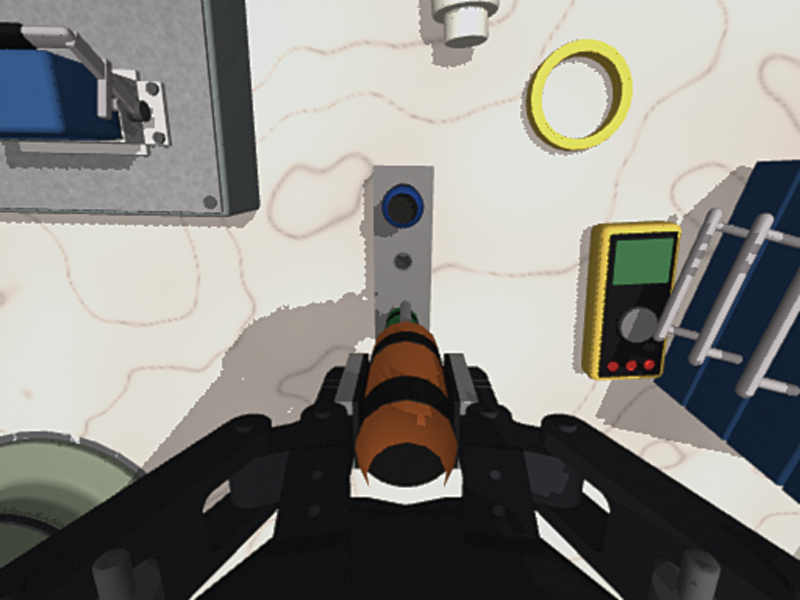

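```bash
python3 - <<'E'
from h import *
import cv2
f=cv2.imread('pics/w_lift.png')
cv2.imwrite('pics/liftc.png',cv2.resize(f[150:230,220:300],None,fx=8,fy=8,interpolation=cv2.INTER_CUBIC))
m=np.load('w_lift_m.npy',allow_pickle=True).item()
p=np.array([.45302,-.31785,.35615])
print('pred tip px', (proj(m,p-[0,0,.1643])-[220,150]+.5)*8)
print('tip at z from pix', onz(m,405*.64,303*.64,.1919), 'hole',onz(m,402*.64,261*.64,.064))
E
```

```text
pred tip px [[311.3637545  363.89378635]]
tip at z from pix [ 0.45418443 -0.3182693   0.1919    ] hole [ 0.45251146 -0.31623979  0.064     ]
```

View pics/liftc.png

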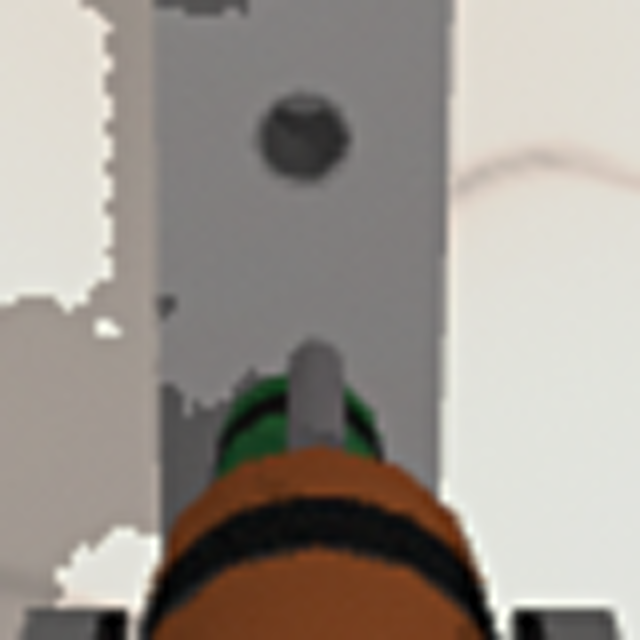

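```bash
python3 -m crank '{"travel":[[0,4,0],[0,8,0],[0,12,0],[0,16,0],[0,20,0],[0,24,0],[0,28,0],[0.2,32,0]],"rot":[[0,0,0],[0,0,0],[0,0,0],[0,0,0],[0,0,0],[0,0,0],[0,0,0],[0,0,0]]}'; python3 -m crank '{"travel":[[0.3,4,-1],[0.3,7,-3],[0.3,7.4,-5],[0.3,7.4,-7],[0.3,7.4,-7.4],[0.3,7.4,-7.4],[0.3,7.4,-7.4]],"rot":[[0,0,0],[0,0,0],[0,0,0],[0,0,0],[0,0,0],[0,0,0],[0,0,0]]}'; python3 look.py w_ab; python3 - <<'E'
from h import *
f=cv2.imread('pics/w_ab.png')
cv2.imwrite('pics/abc.png',cv2.resize(f[150:230,220:300],None,fx=8,fy=8,interpolation=cv2.INTER_CUBIC))
m=np.load('w_ab_m.npy',allow_pickle=True).item(); p=bot.observe()['position']
pp=lambda X:((proj(m,X)-[220,150]+.5)*8).round(0)
print('tip pred',pp(p-[0,0,.1643]),'hole pred',pp([.4576,.0756,.105]))
E
```

```text
clock: 23.85
position: [0.4538, 0.0039, 0.3531]
tool_rot: [-3.142, 0.002, 0.258]
force: [0.9, -0.3, -1.5]
grip_width: 0.0269
clock: 24.55
position: [0.4578, 0.0763, 0.2806]
tool_rot: [3.141, -0.0, 0.258]
force: [-0.1, -0.3, -0.3]
grip_width: 0.0271
24.55 [0.45775705 0.07627887 0.28055719] [ 3.14141322e+00 -3.45915582e-04  2.57890350e-01] [-0.04  0.31 -0.31  2.02  0.13  0.83 -1.73]
tip pred [[315. 361.]] hole pred [[321. 335.]]
```

View pics/abc.png

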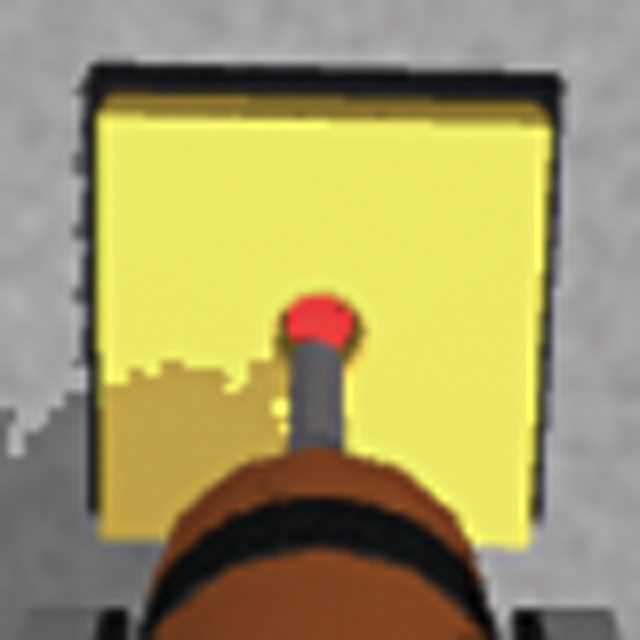

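```bash
python3 -m crank '{"travel":[[0.02,-0.04,-0.6],[0.02,-0.04,-1.2],[0.02,-0.04,-1.5],[0.02,-0.04,-1.5],[0.02,-0.04,-1.5]],"rot":[[0,0,0],[0,0,0],[0,0,0],[0,0,0],[0,0,0]]}'; python3 look.py w_in; python3 - <<'E'
from h import *
f=cv2.imread('pics/w_in.png')
cv2.imwrite('pics/inc.png',cv2.resize(f[150:230,220:300],None,fx=8,fy=8,interpolation=cv2.INTER_CUBIC))
E
```

```text
clock: 25.1
position: [0.4578, 0.0761, 0.2651]
tool_rot: [3.141, 0.0, 0.258]
force: [0.2, 0.3, -0.9]
grip_width: 0.0268
25.1 [0.45779609 0.07606866 0.26506762] [3.14143983e+00 1.21123031e-04 2.58354536e-01] [-0.05  0.33 -0.3   2.04  0.14  0.79 -1.74]
```

View pics/inc.png

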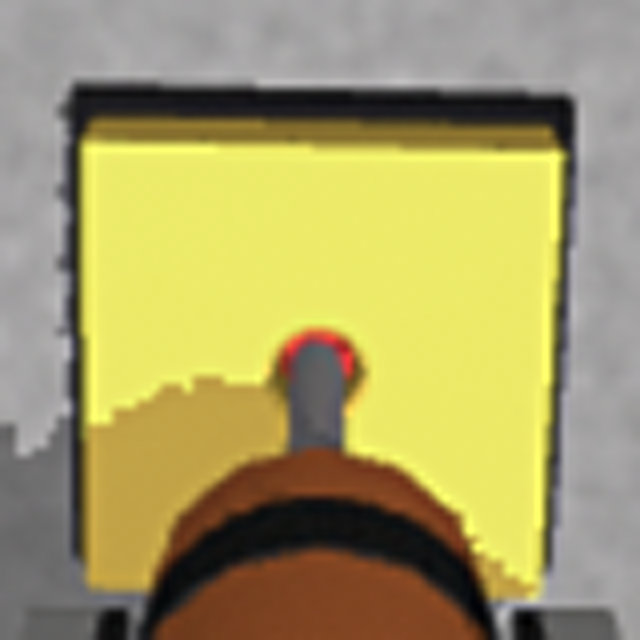

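The tip is centred in the hole, at about (317,365) in the crop, with red showing on both sides. I'll press now.

```bash
python3 -m crank '{"travel":[[0,0,-0.2],[0,0,-0.4],[0,0,-0.55],[0,0,-0.65],[0,0,-0.65]],"rot":[[0,0,0],[0,0,0],[0,0,0],[0,0,0],[0,0,0]]}'; python3 -m crank '{"travel":[[0,0,-0.1],[0,0,-0.1],[0,0,-0.1]],"rot":[[0,0,0],[0,0,0],[0,0,0]]}'
```

```text
clock: 25.65
position: [0.4581, 0.0762, 0.2589]
tool_rot: [3.141, -0.001, 0.258]
force: [0.3, -0.0, 9.1]
grip_width: 0.027
clock: 25.95
position: [0.4584, 0.0763, 0.2585]
tool_rot: [3.141, -0.002, 0.258]
force: [-2.1, -0.5, 19.8]
grip_width: 0.0268
```

```bash
python3 -m crank '{"travel":[[0,0,0],[0,0,0],[0,0,0.5],[0,0,2],[0,0,4.5],[0,0,7],[0,0,9.5],[0,0,9.8]],"rot":[[0,0,0],[0,0,0],[0,0,0],[0,0,0],[0,0,0],[0,0,0],[0,0,0],[0,0,0]]}';  python3 -m crank '{"travel":[[0,-4,0],[0,-8,0],[0,-12,0],[0,-16,0],[0,-20,0],[0,-24,0],[0,-28,0],[-0.2,-32,0]],"rot":[[0,0,0],[0,0,0],[0,0,0],[0,0,0],[0,0,0],[0,0,0],[0,0,0],[0,0,0]]}'; python3 -m crank '{"travel":[[-0.4,-4,-1],[-0.4,-7,-4],[-0.4,-7.2,-7],[-0.4,-7.2,-9],[-0.4,-7.2,-9.5],[-0.4,-7.2,-9.5],[-0.4,-7.2,-9.5]],"rot":[[0,0,0],[0,0,0],[0,0,0],[0,0,0],[0,0,0],[0,0,0],[0,0,0]]}'; python3 look.py w_ret; python3 - <<'E'
from h import *
f=cv2.imread('pics/w_ret.png')
cv2.imwrite('pics/retc.png',cv2.resize(f[140:230,210:310],None,fx=6,fy=6,interpolation=cv2.INTER_CUBIC))
m=np.load('w_ret_m.npy',allow_pickle=True).item(); p=bot.observe()['position']
pp=lambda X:((proj(m,X)-[210,140]+.5)*6).round(0)
print('tip pred',pp(p-[0,0,.1643]),'hole pred',pp([.4525,-.3165,.064]))
E
```

```text
clock: 26.75
position: [0.4584, 0.0763, 0.358]
tool_rot: [3.141, -0.004, 0.258]
force: [0.0, 0.3, -1.5]
grip_width: 0.027
clock: 27.55
position: [0.4554, -0.2455, 0.3549]
tool_rot: [-3.141, 0.001, 0.258]
force: [1.6, 0.0, -0.1]
grip_width: 0.0268
clock: 28.25
position: [0.4521, -0.3159, 0.2614]
tool_rot: [3.141, -0.001, 0.259]
force: [0.1, -0.2, -1.4]
grip_width: 0.027
28.25 [ 0.45213711 -0.31594986  0.26144037] [ 3.14065338e+00 -7.14079703e-04  2.58566279e-01] [ 0.56  0.46 -0.08  1.84  0.04  0.85 -0.85]
tip pred [[296. 331.]] hole pred [[299. 272.]]
```

View pics/retc.png

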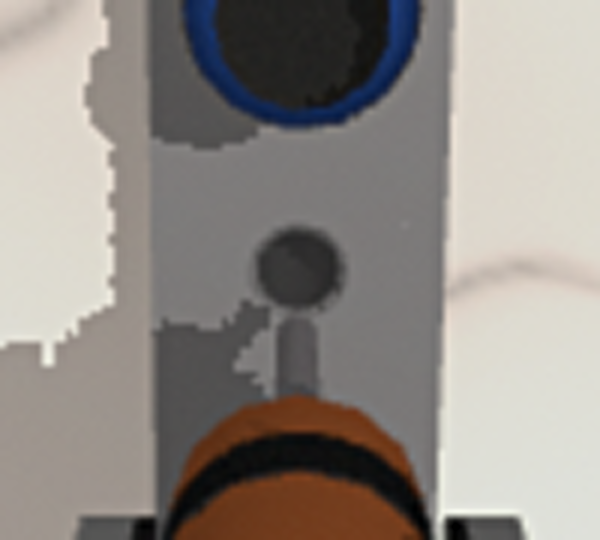

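```bash
python3 -m crank '{"travel":[[0.1,-0.03,-1],[0.1,-0.03,-2.2],[0.1,-0.03,-3],[0.1,-0.03,-3.8],[0.1,-0.03,-3.8]],"rot":[[0,0,0],[0,0,0],[0,0,0],[0,0,0],[0,0,0]]}';python3 -m crank '{"travel":[[0,0,-1],[0,0,-2.5],[0,0,-4],[0,0,-4.8],[0,0,-4.8],[0,0,-4.8]],"rot":[[0,0,0],[0,0,0],[0,0,0],[0,0,0],[0,0,0],[0,0,0]]}'
```

```text
clock: 28.8
position: [0.4524, -0.316, 0.2213]
tool_rot: [-3.14, 0.001, 0.258]
force: [-0.2, -0.6, -0.3]
grip_width: 0.0269
clock: 29.4
position: [0.4529, -0.3163, 0.1749]
tool_rot: [3.141, -0.0, 0.258]
force: [-0.1, 0.4, -0.5]
grip_width: 0.027
```

```bash
python3 -m crank '{"travel":[[0,0,-0.3],[0,0,-0.5],[0,0,-0.6],[0,0,-0.6]],"rot":[[0,0,0],[0,0,0],[0,0,0],[0,0,0]]}'; python3 -m crank '{"travel":[[0,0,-0.1],[0,0,-0.1],[0,0,-0.1]],"rot":[[0,0,0],[0,0,0],[0,0,0]]}'
```

```text
clock: 29.8
position: [0.4527, -0.3163, 0.1686]
tool_rot: [3.141, 0.0, 0.258]
force: [-0.6, 0.5, -0.8]
grip_width: 0.0272
clock: 30.1
position: [0.4529, -0.3163, 0.1683]
tool_rot: [3.141, -0.0, 0.258]
force: [-3.2, 2.1, 12.3]
grip_width: 0.0273
```

Handle is on the rack top. I'll release, rise clear and check.

```bash
python3 -m crank '{"travel":[[0,0,0.1],[0,0,0.1],[0,0,0.1],[0,0,0.1],[0,0,0.1]],"rot":[[0,0,0],[0,0,0],[0,0,0],[0,0,0],[0,0,0]]}' 1;python3 -m crank '{"travel":[[0,0,1],[0,0,4],[0,0,7],[0,0,10],[0,0,13],[0,0,15],[0,0,15]],"rot":[[0,0,0],[0,0,0],[0,0,0],[0,0,0],[0,0,0],[0,0,0],[0,0,0]]}' 1; python3 look.py w_end; python3 - <<'E'
from h import *
f=bot.grab_frame('scene'); save(f,'s_end'); g=bot.grab_frame('top'); save(g,'t_end')
print(bot.observe()['force'])
E
```

```text
clock: 30.6
position: [0.4528, -0.3163, 0.1685]
tool_rot: [3.141, 0.0, 0.258]
force: [0.3, -0.6, 1.1]
grip_width: 0.0852
clock: 31.3
position: [0.4534, -0.3167, 0.322]
tool_rot: [3.138, -0.003, 0.258]
force: [-0.1, -0.6, 0.4]
grip_width: 0.0856
31.3 [ 0.45341636 -0.316695    0.32201892] [ 3.13798376 -0.0033786   0.25817136] [ 0.56  0.39 -0.08  1.77  0.03  0.98 -0.84]
[-0.4114067   0.0486929  -0.32566872]
```

View pics/w_end_big.png

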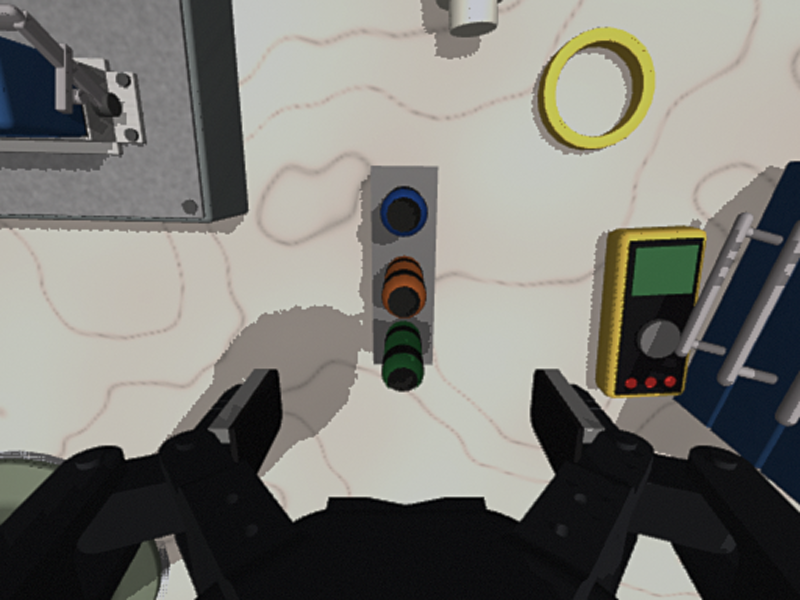

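View pics/s_end.png

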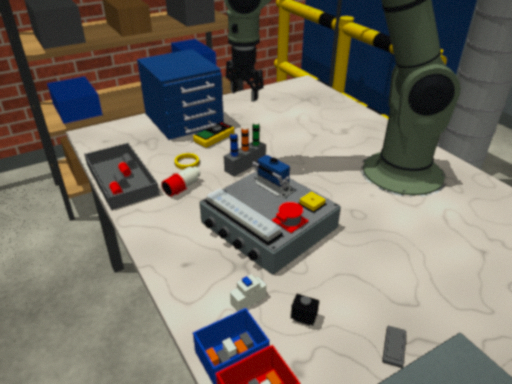

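View pics/t_end.png

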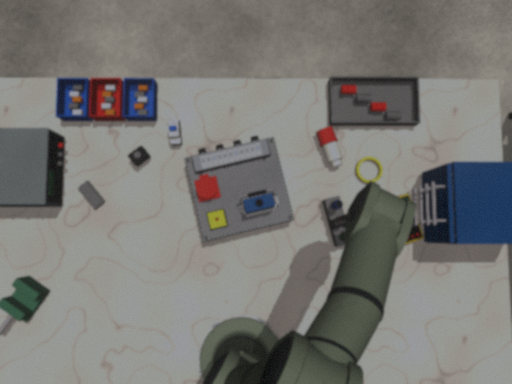

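```bash
python3 -c "
from workcell import bot
print(bot.job_done())"
```

```text
the job is handed in; nothing more can be done
None
```

The whole job is done in the order asked and handed in at about 31 s. No check failed or disagreed.

- **Hood:** I fitted the blue hood into the port. It seated at the expected height, with the push reaching about 39 N at the bottom.
- **Lever:** I swung it up from outside with the shut fingertips until it met a hard stop, and the contact was about 41 N there. The picture afterwards puts the bail at 1.05 rad, which is fully shut.
- **Button:** I pressed it with the orange screwdriver's tip, centred in the hole. It met a hard stop at about the expected depth, and I held it there for over 0.4 s. The force reached about 20 N, well above the 4.4 N needed to bottom it.
- **Screwdriver:** It is back in the middle rack hole with its handle on the rack top.

In the last pictures the screwdriver stands upright between the other two drivers. The hood is still seated, the lever is shut, and the other things on the bench look unmoved. The gripper was open and clear of everything, with no force on it.

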